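Proof-load a fired test bar in the studio's lever tester

ROBOT

A 7-joint arm with a two-finger parallel gripper is mounted at the origin on the work surface. World frame = base frame: x ahead of the robot, y to its left, z up, the work surface at z = 0. Lengths are in m, angles in degrees, forces in N, time in s.
With the tool pointing down it reaches from about 0.4 to 0.75 m from the base axis. Payload 19.5 kg.
Tool frame: the origin (TCP) lies on the centre line of the jaws, within the pads' length; the fingertips stand 8 mm ahead of it and the grasp point (between the pads) lies 11 mm behind it (manip.tips_ahead is the distance from the TCP to the fingertips, in m); z points along the fingers, y is the line along which they close (so a half turn about z gives the same grasp; the last joint's range is limited). The gripper opens to 85 mm and grips with 20 to 120 N. Pads are 22 mm wide; open, the fingers measure 114 mm over their backs; the gripper's body (76 mm by 85 mm) begins 54 mm behind the grasp point. The pads swing forward as they close: fully open they stand 13 mm farther back than shut.
Start: joints at [-72.061, 40.479, -1.581, 85.061, 1.261, 54.483, -4.326], TCP at [0.2, 0.539, 0.239] pointing down, gripper open.
Joint ranges: [-155.06, 155.06], [-18.47, 123.98], [-90, 86.84], [0, 140.48], [-83.41, 263.41], [0, 116], [-161.91, 161.91]. Speed limits (degrees/s): [108.29, 108.29, 147.25, 147.25, 172.46, 172.46, 172.46].

INTERFACE

Orientations are given as a 3x3 rotation matrix whose columns are the frame's x, y, z axes.
In Python, from plant import manip, optics gives the robot as it stands (manip), with the cameras (optics).
- The arm moves only by the shell command python3 jog.py 'ROWS' [OPENING]. ROWS is a JSON list of rows, 1 to 12 of them, each of 6 numbers: dx, dy, dz in m, then a rotation vector rx, ry, rz in degrees; each row is the pose to reach, as a shift and turn from the pose commanded when the command began, along the tool's axes at that moment; what a row does not reach only later rows make up. A row lasts 1/12 s, in which the tool goes at most 0.0417 m and 7.16 degrees, less where a joint would pass 70% of its speed; a pose out of reach is approached as far as the arm can. OPENING is the finger opening in m, set as the command begins (- or left out keeps the last). The fingers move at their own pace and stop on an object; the grip force is fixed at half the most. Time passes only in rows, so rows that do not move let the fingers close. It prints the time, the measured TCP pose, the force, the opening and the grip force at its end.
- manip.read_state(): the state, without advancing time (a new reading comes with each control period).
- optics.get_image(name): name is "scene" or "side" or "wrist"; returns a dict with "frame" (384x512x3 uint8, red, green, blue), "mtx" (3x3 intrinsics, pixels), "rvec" (rotation vector, rad) and "tvec" (3), from world to camera coordinates, as OpenCV has them; the wrist camera has in their place "T_tool_cam" (4x4, takes a point from camera to tool coordinates, whose origin is the TCP and whose axes are the flange's). Camera axes: x right, y down, z forward; pixel columns grow to the right and rows downward; lengths in m; the calibration is good to about 2 mm. A picture is of the moment at which its call begins: read the wrist's pose just before it. There is no depth.
- manip.hand_in(): hands the job in; it is judged then, once.
The state is a dict: "t": time; "joint_pos": joint angles; "dq": joint speeds; "tau": joint torques, N m; "eef_pos": TCP position; "ee_rot": TCP orientation; "force": force on the tool from outside, world axes, zero at the start; "ft_torque": the same for the moment, N m; "opening": finger opening in m; "grasp_force": force on a finger pad.
Only numpy, scipy, OpenCV 4.12 (cv2) and the standard library are available. Lean on these libraries where they do the work, as an engineer would, in place of code of your own. Each camera call takes 0.05 s, during which the arm holds its last target. There are 200 camera calls.

TASK

Lay the long narrow fired-clay test bar squarely across the two supports of the lever tester, centred under the loading nose with both ends overhanging equally, and let go of it. Then press the zero button on the readout box fully down and release it, and after that swing the tester's lever down to its stop so that the nose loads the bar, and let it spring all the way back, leaving the bar on the supports and the other things on the bench undisturbed.

Things in the scene. Friction and masses are not known exactly. Their poses are not given: they have to be found in the camera images.
- bar: the test bar to be loaded: plain off-white fired-clay bar 150 x 36 x 24 mm (x, y, z), about 0.25 kg, the only piece on the ware board that is both 150 mm long and 36 mm wide. Origin at the centre of its underside, x along its length. It lies flat on the ware board to the robot's right, in any of the three places, its length along the board's x within 0.1 rad.
- bar_short: fired-clay piece 85 x 36 x 24 mm on the ware board, not to be used. Origin at the centre of its underside, x along its length.
- bar_wide: fired-clay piece 150 x 62 x 24 mm on the ware board, not to be used. Origin at the centre of its underside, x along its length.
- wareboard: fixed plywood board 190 x 310 x 20 mm (x, y, z) flat on the table carrying the three fired pieces side by side, about 100 mm apart along its y. Origin at the centre of its underside.
- press: the lever tester, a fixed grey C-frame, its mouth open to the robot's right front. Origin on the table under the loading nose; x points to its back (away and to the left), y to the side oppopoint the lever, z up: the tester frame. In it, in mm: base x -80 to 155, y +-65, top at z 30; column at the back x 100 to 150, y +-25.
- press_head (a point): middle of the lower front edge of the tester's overhanging head: tester frame -45, 0, 160 mm. The head spans x -45 to 150, y +-35, z 160 to 230 mm; the lever's hub (radius 22) stands out of its right side at x 0, z 195 to y -118. A vertical gripper holding the bar strikes the head: go in with the tool tilted, fingers pointing down and to the tester's back.
- press_seat (a point): middle point between the tops of the two supports (tester frame 0, 0, 55 mm), where the centre of the test bar's underside belongs, the bar's length along the tester's x. The supports are steel bars along y at x = -45 and +45 mm, 14 mm wide in x, 80 mm long in y, tops at z 55 mm.
- nose: the loading nose, a dark steel block 22 x 60 x 22 mm under the head, origin at the centre of its underside; that is 107 mm above the table with the lever up (28 mm above a bar on the supports). The lever drives it straight down 31 mm, and against the bar it gives way on its own spring by about 3 mm (about 11 N).
- lever (a joint): the tester's lever angle in rad: 0 up (at rest, 60 degrees above level, leaning to the tester's front), 1.13 down at its stop (5 degrees below level). A spring drives it back to 0: 0.6 N m at the top, about 1.6 N m at the stop (about 11 N at the grip). It turns about an axis along the tester's y.
- lever_grip (a point): centre of the lever's round black crossbar, 22 mm across, 90 mm long along the tester's y. It swings at radius 150 mm about lever_pivot: from 130 mm above and 75 mm to the front (tester's -x) of it (lever up) to 13 mm below it and 149 mm to the front (at the stop). The arm (14 mm thick) joins its end nearest the tester, 45 mm from this point; the other end is free.
- lever_pivot (a point): point on the lever's axis in the plane of lever_grip: tester frame 0, -175, 195 mm.
- readout: fixed grey readout box 75 x 120 x 45 mm (x, y, z) with a dark display, left of the tester. Origin at the centre of its underside. The zero button stands on its top, 33 mm from the centre towards +y.
- zero (a joint): zero button's travel in m: 0 up, 0.006 fully down; sprung, about 5 N to bottom it.
- zero_top (a point): centre of the top face of the zero button, a round grey button 32 mm across in a black collar; it is pressed straight down.
- mug: white mug 76 mm across and 85 mm high, standing close in front of the robot; leave alone. Origin at the centre of its underside.
- kiln_post: upright fired-clay cylinder 44 mm across and 130 mm high near the lever's hub; leave alone. Origin at the centre of its underside.
- bowl: white bowl 130 mm across and 60 mm high to the left; leave alone. Origin at the centre of its underside.
- glaze_jar: closed jar 80 mm across and 120 mm high at the back left; leave alone. Origin at the centre of its underside.
- brush_can: steel can of brushes 96 mm across, 210 mm high in all, at the left; leave alone. Origin at the centre of its underside.
- tape: yellow tape measure 60 x 35 x 60 mm at the right; leave alone. Origin at the centre of its underside.

How it is judged (in metres and radians):
On the way, in this order (a step that is already met when the one before it is completed fails the run):
1. the bar lies across the supports, centred, and is let go (x of bar in the frame of press between -0.015 and 0.015 m and y of bar in the frame of press between -0.01 and 0.01 m and z of bar in the frame of press between 0.051 and 0.059 m and angle between the x axis of bar and the x axis of press, either way round below 0.14 rad and angle between bar's own z axis and vertical below 0.05 rad and contact force between the fingers and bar below 0.3 N), for 0.2 s.
2. the zero button is pressed fully down (value of joint zero above 0.005 m), for 0.05 s.
3. the zero button is released (value of joint zero below 0.0015 m), for 0.05 s.
4. the lever is at its stop and the nose loads the bar (value of joint lever above 1.09 rad and contact force between nose and bar above 4 N), for 0.1 s.
5. the lever has sprung all the way back (value of joint lever below 0.05 rad), for 0.2 s.
At the end, for the whole second after the job is handed in: The bar lies still and flat on both supports, its centre within 15 mm along and 10 mm across of the middle of the supports and its length within 8 degrees of the tester's x; the lever is back up (within 0.05 rad), the button is up (x of bar in the frame of press between -0.015 and 0.015 m and y of bar in the frame of press between -0.01 and 0.01 m and z of bar in the frame of press between 0.051 and 0.059 m and angle between the x axis of bar and the x axis of press, either way round below 0.14 rad and angle between bar's own z axis and vertical below 0.05 rad and value of joint lever below 0.05 rad and value of joint zero below 0.0015 m and linear speed of bar below 0.01 m/s); the robot touches nothing.
It fails at once if another thing on the bench is moved more than 20 mm or tipped over (distance of any of bar_short, bar_wide, mug, kiln_post, bowl, glaze_jar, brush_can, tape from where it was at the start of the episode above 0.02 m or angle between any of bar_short, bar_wide, mug, kiln_post, bowl, glaze_jar, brush_can, tape's own z axis and vertical above 0.4 rad).
It fails at once if the lever is pulled down with no bar under the nose (value of joint lever above 1 rad and not (x of bar in the frame of press between -0.03 and 0.03 m and y of bar in the frame of press between -0.03 and 0.03 m)).
It also fails if it takes over 69 s, if anything falls off the work surface, if the arm or the gripper's body presses on something with over 40 N, if the wrist force passes 120 N, or if a joint passes its speed limit or range.

## Working session

There is one attempt and no reset: what is moved stays moved. The work goes in short steps, Python scripts to look and compute and a shell command to move; the robot and the scene stay as the last step left them, time stands still between calls to the robot, and variables do not carry over. Pictures are saved under pics/ and viewed, at most 10 in all, crops included, and the job is handed in when it is done.

```bash
ls; mkdir -p pics; python3 - <<'E'
from plant import manip, optics
import cv2
s=manip.read_state()
print(s['t'],s['eef_pos'],s['ee_rot'],s['opening'],s['force'],manip.tips_ahead)
for n in("scene","side"):
    im=optics.get_image(n);cv2.imwrite(f"pics/{n}0.png",cv2.resize(im['frame'][:,:,::-1],(800,600),interpolation=cv2.INTER_CUBIC))
    R=cv2.Rodrigues(im['rvec'])[0];print(n,-R.T@im['tvec'].ravel(),im['mtx'][0,0])
E
```

```text
jog.py
pics
plant.py
0.0 [0.19970155 0.53895505 0.2388275 ] [[-9.37703346e-01  3.47436811e-01 -3.10562644e-04]
 [ 3.47436945e-01  9.37702797e-01 -1.01717500e-03]
 [-6.21885791e-05 -1.06170934e-03 -9.99999434e-01]] 0.0848602000458601 [-0.06842841  0.12313117 -1.10410064] 0.008
scene [ 1.22894916 -0.75811038  1.40122063] 426.1349400890368
side [ 0.06218475 -1.01524783  0.97370036] 356.5763935134579
```

View pics/scene0.png

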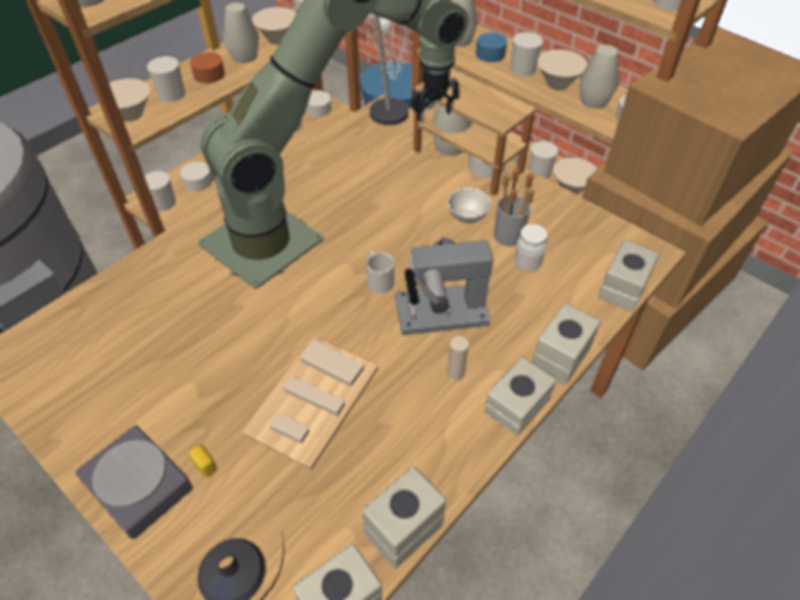

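View pics/side0.png

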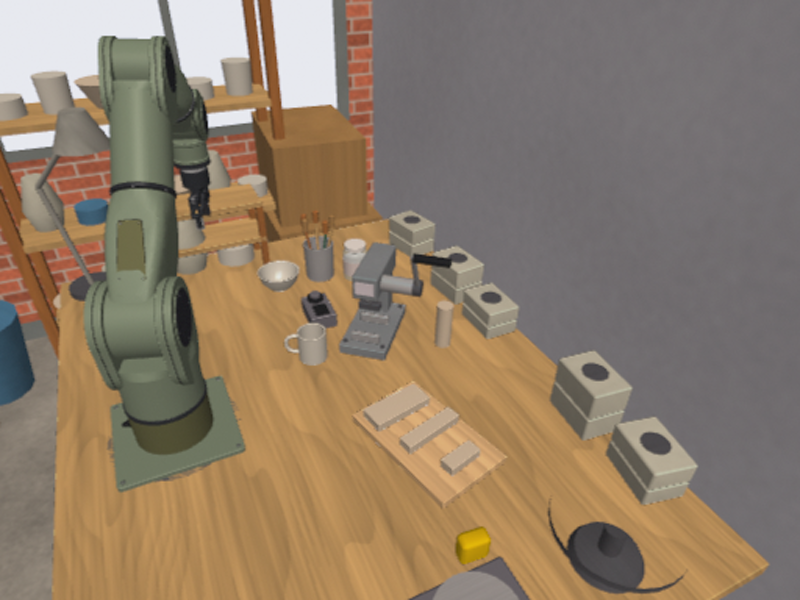

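The long narrow bar is the middle piece: about (313,394) in the scene picture and (429,430) in the side picture. The readout only shows in the side picture, at about (319,305). I'll enlarge these areas next.

```bash
python3 - <<'E'
from plant import manip, optics
import cv2,numpy as np
I={n:optics.get_image(n) for n in("scene","side")}
np.save('cams.npy',I,allow_pickle=True)
def crop(n,x,y,w,h,k): return cv2.resize(I[n]['frame'][y:y+h,x:x+w,::-1],None,fx=k,fy=k,interpolation=cv2.INTER_CUBIC)
cv2.imwrite('pics/A.png',crop('side',185,150,100,80,7))
cv2.imwrite('pics/B.png',np.hstack([crop('scene',245,150,66,100,6),crop('scene',180,212,66,100,6)]))
E
```

```text
(no output)
```

View pics/A.png

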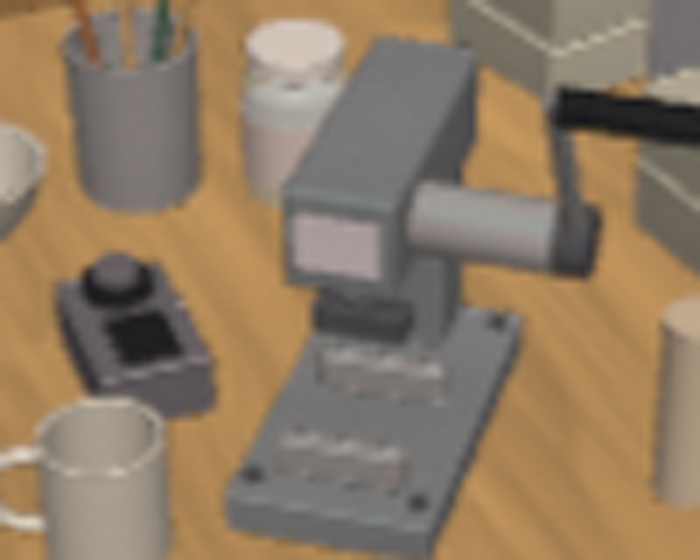

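View pics/B.png

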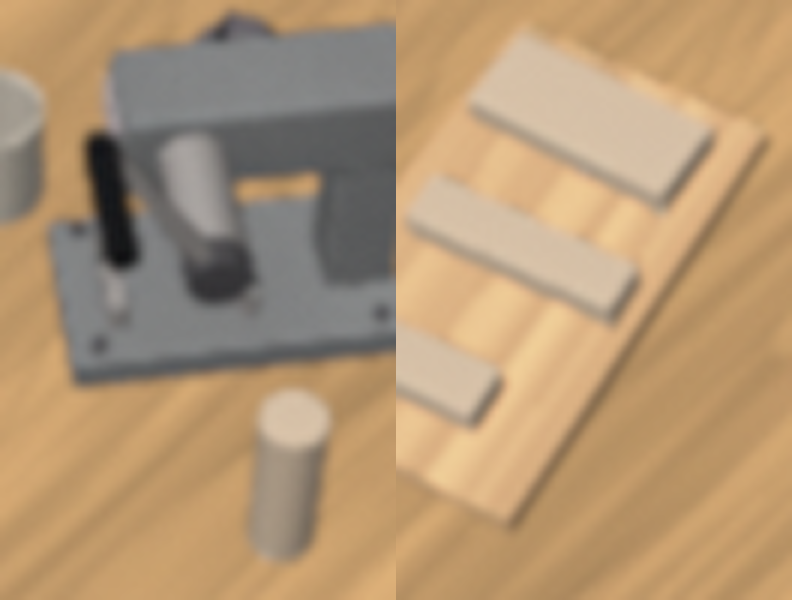

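In crop A the tester's base front-top corners are at (228,490) and (432,533), the head front face spans (287,190) to (392,287), and the button top is at (117,268). In crop B the bar's top corners are at (437,176), (407,215), (613,308) and (637,264).

```bash
cat > h.py <<'E'
import numpy as np,cv2
from scipy.optimize import least_squares
from scipy.spatial.transform import Rotation as Rn
I=np.load('cams.npy',allow_pickle=True).item()
def proj(n,P):
    c=I[n];return cv2.projectPoints(np.atleast_2d(np.float64(P)),c['rvec'],c['tvec'],c['mtx'],None)[0][:,0]
def ray(n,px,z):
    c=I[n];R=cv2.Rodrigues(c['rvec'])[0];d=R.T@np.linalg.inv(c['mtx'])@np.r_[px,1.];o=-R.T@c['tvec'].ravel()
    return o+d*(z-o[2])/d[2]
A=lambda u,v:(185+(u+.5)/7-.5,150+(v+.5)/7-.5)
B=lambda u,v:(245+(u+.5)/6-.5,150+(v+.5)/6-.5)
C=lambda u,v:(180+(u-396+.5)/6-.5,212+(v+.5)/6-.5)
def w(p,L):
    c,s=np.cos(p[2]),np.sin(p[2]);L=np.asarray(L)/1.
    return np.c_[p[0]+c*L[:,0]-s*L[:,1],p[1]+s*L[:,0]+c*L[:,1],L[:,2]]
def fit(obs,p0):
    def f(p): return np.concatenate([(proj(n,w(p,[L]))[0]-px) for n,L,px in obs])
    r=least_squares(f,p0,loss='soft_l1');return r.x,r.fun.reshape(-1,2)
E
cat > m.py <<'E'
from h import *
m=lambda *a:np.array(a)/1000
obs=[('side',m(-80,65,30),A(228,490)),('side',m(-80,-65,30),A(432,533)),('side',m(155,-65,30),A(523,320)),
('side',m(-45,35,230),A(287,190)),('side',m(-45,35,160),A(285,280)),('side',m(-45,-35,230),A(405,207)),('side',m(-45,-35,160),A(392,287)),
('side',m(150,35,230),A(378,38)),('side',m(150,-35,230),A(475,55)),('side',m(-75,-130,325),A(558,105)),
('scene',m(-45,35,230),B(110,58)),('scene',m(-45,-35,230),B(120,130)),('scene',m(-80,-65,30),B(75,373)),('scene',m(-80,65,30),B(50,228)),
('scene',m(0,-118,195),B(218,272)),('scene',m(-75,-220,325),B(122,262)),('scene',m(-75,-130,325),B(98,138))]
p,r=fit(obs,[.6,0,.6]);print('press',p,np.degrees(p[2]));print(r.round(1).tolist())
q=[ray('scene',C(*a),.044) for a in((437,176),(407,215),(613,308),(637,264))]
q=np.array(q);print(q.round(4),np.linalg.norm(q-np.roll(q,-1,0),axis=1))
obs=[('scene',m(*a,44),C(*b)) for a,b in zip([(-75,18),(-75,-18),(75,-18),(75,18)],((437,176),(407,215),(613,308),(637,264)))]
d=(q[2]+q[3]-q[0]-q[1])
b,r=fit(obs,[*q.mean(0)[:2],np.arctan2(d[1],d[0])]);print('bar',b,np.degrees(b[2]),r.round(1).tolist())
for z in(.05,.055,.06):print('zero',ray('side',A(117,268),z))
k=np.array([ray('side',A(*a),.045) for a in((60,287),(160,262),(213,372),(100,385))]);print(k,k.mean(0),np.linalg.norm(k-np.roll(k,-1,0),axis=1))
E
python3 m.py
```

```text
press [0.54265552 0.1189887  0.8708871 ] 49.898155536587524
[[-0.2, 1.0], [0.4, 0.2], [0.8, -0.5], [-0.7, 0.2], [0.1, 2.0], [-0.5, 0.4], [1.4, 3.7], [0.2, -0.7], [1.9, -1.0], [0.4, 0.8], [-0.4, -2.0], [0.7, -0.6], [-0.1, -1.2], [-0.3, -1.4], [-0.2, -2.4], [0.5, 0.2], [0.4, 0.6]]
[[ 0.4459 -0.2772  0.044 ]
 [ 0.4535 -0.3091  0.044 ]
 [ 0.5958 -0.2697  0.044 ]
 [ 0.5848 -0.2382  0.044 ]] [0.0327845  0.1476158  0.03340636 0.14419043]
bar [ 0.51991053 -0.2732999   0.26882357] 15.402455842390411 [[-0.3, -0.7], [-0.5, 0.1], [0.0, 0.4], [0.9, 0.0]]
zero [0.45368135 0.33414474 0.05      ]
zero [0.45156217 0.32684046 0.055     ]
zero [0.449443   0.31953618 0.06      ]
[[0.41410384 0.33532782 0.045     ]
 [0.48447169 0.33649334 0.045     ]
 [0.47257169 0.20346609 0.045     ]
 [0.40326793 0.21968616 0.045     ]] [0.44360379 0.27374335 0.045     ] [0.0703775  0.13355845 0.07117656 0.11614823]
```

```bash
cat >> h.py <<'E'
def tiltR(yaw,t):
    "tool y = -(y of object), x = object x for t=0; z tilted by t deg towards object x"
    c,s=np.cos(np.radians(yaw)),np.sin(np.radians(yaw));X=np.array([c,s,0]);Z=np.array([0,0,1.]);t=np.radians(t)
    z=np.sin(t)*X-np.cos(t)*Z;y=-np.array([-s,c,0]);return np.c_[np.cross(y,z),y,z]
def delta(P,R=None,s=None):
    from plant import manip, optics
    s=s or manip.read_state();R0=np.array(s['ee_rot']);R=R0 if R is None else R
    d=R0.T@(np.array(P)-s['eef_pos']);rv=np.degrees(Rn.from_matrix(R0.T@R).as_rotvec())
    print('d',d.round(4),'rv',rv.round(2),'rows',np.ceil(max(np.linalg.norm(d)/.0417,np.linalg.norm(rv)/7.16)))
E
python3 - <<'E'
from h import *
from plant import manip, optics
w=optics.get_image('wrist');print(w['T_tool_cam'].round(3),w['mtx'])
print('kiln',ray('scene',B(293,418),.13))
R=tiltR(15.4,45)
delta((.43,-.05,.40),R)
E
python3 jog.py '[[0,0,-0.04,0,0,0],[0,0,-0.08,0,0,0],[0,0,-0.12,0,0,0],[0,0,-0.16,0,0,0],[-0.03,-0.03,-0.16,-2.6,0.9,6.4],[-0.06,-0.06,-0.16,-5.2,1.7,12.8],[-0.09,-0.09,-0.16,-7.9,2.5,19.2],[-0.11,-0.12,-0.16,-10.6,3.4,25.6],[-0.13,-0.15,-0.16,-13.3,4.3,32],[-0.15,-0.18,-0.16,-15.9,5.1,38.5],[-0.17,-0.21,-0.16,-18.6,6,45],[-0.19,-0.23,-0.16,-21.3,6.9,51.4]]' 0.07
python3 - <<'E'
from h import *
R=tiltR(15.4,45)
delta((.41,-.12,.40),R)
E
```

```text
t: 1.25
eef_pos: [0.2978, 0.2547, 0.3996]
ee_rot: [[-0.32, 0.93, 0.178], [0.912, 0.251, 0.326], [0.258, 0.267, -0.929]]
force: [1.3, 0.1, 0.1]
opening: 0.0702
grasp_force: 0.0
d [-0.3774  0.0104 -0.1024] rv [-34.4   11.06  83.06] rows 13.0
```

```bash
python3 jog.py '[[-0.03,0.001,-0.008,-2.7,0.9,6.4],[-0.06,0.002,-0.016,-5.3,1.7,12.8],[-0.09,0.003,-0.024,-8,2.6,19.2],[-0.12,0.004,-0.032,-10.6,3.4,25.6],[-0.15,0.005,-0.04,-13.2,4.3,32],[-0.18,0.006,-0.05,-15.9,5.1,38.4],[-0.22,0.006,-0.06,-18.6,6,44.8],[-0.25,0.007,-0.07,-21.2,6.8,51.2],[-0.28,0.008,-0.08,-23.9,7.7,57.6],[-0.31,0.009,-0.09,-26.5,8.5,64],[-0.34,0.01,-0.1,-29.2,9.4,70.4],[-0.377,0.01,-0.102,-31.8,10.2,76.8]]'
python3 - <<'E'
from h import *
from plant import manip, optics
print(np.round(manip.read_state()['joint_pos'],1))
R=tiltR(15.4,45)
# bar grasp: a=-45 along bar; standoff 0.1 back along z
c,s=np.cos(.2688),np.sin(.2688)
g=np.array([.520-.045*c,-.2733-.045*s,.02+.017])
delta(g-R[:,2]*.11,R)
E
```

```text
t: 2.25
eef_pos: [0.4125, -0.1177, 0.4016]
ee_rot: [[0.655, 0.371, 0.659], [0.296, -0.928, 0.227], [0.695, 0.047, -0.717]]
force: [2.4, 2.2, 1.1]
opening: 0.0702
grasp_force: 0.0
[ -2.1  12.4  48.  128.1 -74.8  49.5  31.9]
d [-0.2624  0.1572  0.1558] rv [-2.58  0.73  6.41] rows 9.0
```

```bash
python3 jog.py '[[-0.03,0.018,0.018,-0.3,0.1,0.7],[-0.06,0.036,0.036,-0.6,0.2,1.4],[-0.09,0.054,0.054,-0.9,0.3,2.1],[-0.12,0.072,0.072,-1.2,0.3,2.9],[-0.15,0.09,0.09,-1.5,0.4,3.6],[-0.18,0.108,0.108,-1.8,0.5,4.3],[-0.21,0.126,0.126,-2.1,0.6,5],[-0.24,0.144,0.144,-2.4,0.7,5.7],[-0.262,0.157,0.156,-2.6,0.7,6.4],[-0.262,0.157,0.156,-2.6,0.7,6.4]]'
python3 - <<'E'
from h import *
from plant import manip, optics
s=manip.read_state();print(np.round(s['joint_pos'],1))
w=optics.get_image('wrist');np.save('w1.npy',(s,w),allow_pickle=True)
cv2.imwrite('pics/w1.png',cv2.resize(w['frame'][:,:,::-1],(800,600),interpolation=cv2.INTER_CUBIC))
E
```

```text
t: 3.08
eef_pos: [0.3746, -0.2444, 0.1956]
ee_rot: [[0.693, 0.275, 0.666], [0.194, -0.961, 0.196], [0.694, -0.006, -0.719]]
force: [1.2, -0.9, -0.6]
opening: 0.0699
grasp_force: 0.0
[ 24.9  71.1  83.9 138.9 -83.4 115.9  87.2]
```

View pics/w1.png

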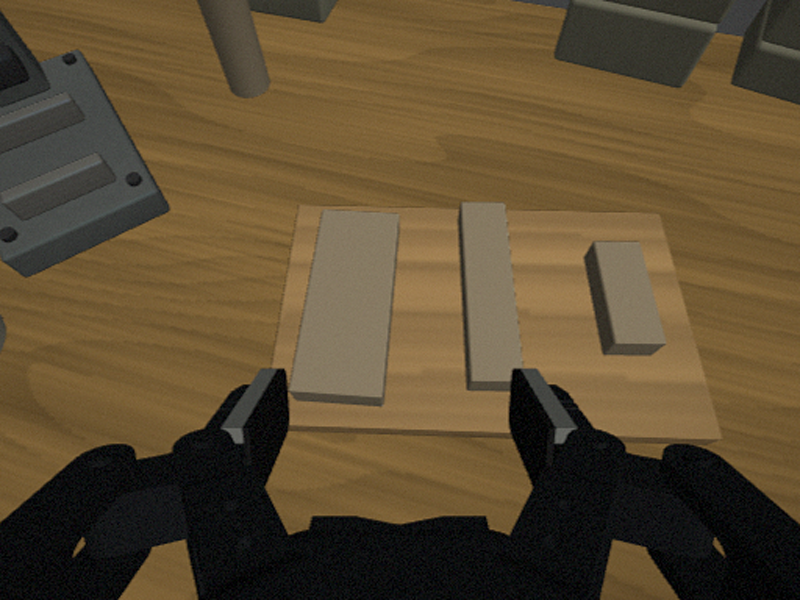

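The wrist view shows the bar in the middle, from (483,205) to (495,388). The move stopped short because j4, j5 and j6 are at their limits, so I'll fit the kinematics to choose a better posture.

```bash
cat > fk.py <<'E'
import numpy as np,itertools
from scipy.spatial.transform import Rotation as Rn
from scipy.optimize import least_squares
S=[([-72.061,40.479,-1.581,85.061,1.261,54.483,-4.326],[.19970155,.53895505,.2388275],[[-.937703,.347437,-.00031],[.347437,.937703,-.001017],[-.000062,-.00106,-1]]),
([-2.1,12.4,48.,128.1,-74.8,49.5,31.9],[.4125,-.1177,.4016],[[.655,.371,.659],[.296,-.928,.227],[.695,.047,-.717]]),
([24.9,71.1,83.9,138.9,-83.4,115.9,87.2],[.3746,-.2444,.1956],[[.693,.275,.666],[.194,-.961,.196],[.694,-.006,-.719]])]
ax='zyzyzyz'
def rots(q,sg):
    R=np.eye(3);o=[]
    for a,g,x in zip(q,sg,ax): R=R@Rn.from_euler(x,a*g,degrees=True).as_matrix();o.append(R)
    return o
def fk(q,sg,L,F):
    o=rots(q,sg);Z=np.array([0,0,1.]);X=np.array([1.,0,0])
    p=L[0]*Z+o[1]@(L[1]*Z+L[4]*X)+o[3]@(L[2]*Z+L[5]*X)+o[5]@(L[6]*X)+o[6]@(L[3]*Z)
    return p,o[6]@F
if __name__=='__main__':
    best=[]
    for g in itertools.product((1,-1),repeat=4):
        sg=[g[0],1,g[1],1,g[2],1,g[3]]
        F=rots(S[0][0],sg)[6].T@np.array(S[0][2])
        e=sum(np.linalg.norm(rots(q,sg)[6]@F-np.array(R)) for q,_,R in S[1:])
        best.append((e,sg,F))
    best.sort(key=lambda b:b[0])
    for b in best[:3]: print(b[0],b[1],b[2].round(3).tolist())
    e,sg,F=best[0]
    f=lambda L:np.concatenate([fk(q,sg,L,F)[0]-p for q,p,_ in S])
    r=least_squares(f,[.3,.35,.35,.25,0,0,0]);print(r.x.round(4),(r.fun*1000).round(1))
    r=least_squares(lambda L:np.r_[f(L),.01*np.array(L[4:])],[.3,.35,.35,.25,0,0,0]);print(r.x.round(4),(r.fun*1000).round(1))
E
python3 fk.py
```

```text
0.004210842393317093 [-1, 1, -1, 1, -1, 1, -1] [[-0.0, -1.0, 0.001], [1.0, -0.0, -0.0], [0.0, 0.001, 1.0]]
2.4241132391453983 [1, 1, -1, 1, -1, 1, 1] [[0.701, 0.713, -0.001], [-0.713, 0.701, -0.001], [0.0, 0.001, 1.0]]
3.1056641332607753 [1, 1, 1, 1, 1, 1, -1] [[0.53, 0.848, -0.001], [-0.848, 0.53, -0.001], [0.0, 0.001, 1.0]]
[ 0.3164  0.5304  0.3098  0.3199 -0.0386 -0.0048 -0.0071] [-30.4  12.4  10.2   1.7   7.6  -9.   -0.2   1.   -1.2]
[ 0.3164  0.5304  0.3097  0.3198 -0.0386 -0.0048 -0.007 ] [-30.4  12.4  10.2   1.7   7.6  -9.   -0.2   1.   -1.2  -0.4  -0.   -0.1]
```

```bash
cat > ik.py <<'E'
from fk import *
from h import tiltR
sg=[-1,1,-1,1,-1,1,-1];F=np.array([[0,-1,0],[1,0,0],[0,0,1.]])
lo=np.array([-155.06,-18.47,-90,0,-83.41,0,-161.91]);hi=np.array([155.06,123.98,86.84,140.48,263.41,116,161.91])
import os
L=np.load('L.npy') if os.path.exists('L.npy') else np.array([.3164,.5304,.3097,.3198,-.0386,-.0048,-.007])
def ik(P,R,q0,wn=0.003,q3=None):
    def f(q):
        p,r=fk(q,sg,L,F);return np.r_[(p-P)*10,Rn.from_matrix(R.T@r).as_rotvec()*3,wn*(q-q0)*np.array([1,1,2,1,.5,1,.5])/10]
    s=least_squares(f,np.clip(q0,lo+1,hi-1),bounds=(lo,hi));p,r=fk(s.x,sg,L,F)
    return s.x,np.linalg.norm(p-P),np.linalg.norm(r-R)
E
cat > t.py <<'E'
from ik import *
Fl=np.diag([-1,-1,1.])
rng=np.random.default_rng(0)
for name,P,yaw in(('barhover',(.40,-.30,.115),15.4),('bar',(.476,-.285,.037),15.4),('press',(.514,.085,.072),49.9)):
  for t in (30,45):
    for fl in(0,1):
      R=tiltR(yaw,t);R=R@Fl if fl else R
      out=[]
      for k in range(25):
        q0=lo+(hi-lo)*rng.random(7);q0[2]*=.4
        q,e,er=ik(np.array(P),R,q0)
        if e<.004 and er<.02: out.append((np.min(np.minimum(q-lo,hi-q)),q))
      out.sort(key=lambda o:-o[0]);print(name,t,fl,[(round(m,1),q.round(0).astype(int).tolist()) for m,q in out[:3]])
E
python3 t.py
```

```text
barhover 30 0 [(np.float64(11.9), [82, 59, -48, 124, 105, 12, -123]), (np.float64(11.8), [82, 59, -48, 124, 105, 12, -123]), (np.float64(9.9), [81, 58, -46, 124, 107, 10, -125])]
barhover 30 1 [(np.float64(11.4), [82, 59, -48, 124, 106, 11, 56]), (np.float64(8.2), [80, 57, -44, 124, 110, 8, 52]), (np.float64(5.1), [79, 56, -41, 124, 117, 5, 44])]
barhover 45 0 [(np.float64(13.1), [77, 57, -24, 127, 248, 26, 103]), (np.float64(7.1), [62, 55, 0, 127, 256, 46, 92]), (np.float64(6.7), [61, 55, 3, 127, 257, 48, 92])]
barhover 45 1 [(np.float64(13.1), [75, 56, -20, 127, 250, 29, -79]), (np.float64(12.2), [93, 70, -55, 128, 153, 12, 21]), (np.float64(12.0), [94, 71, -57, 129, 146, 14, 29])]
bar 30 0 [(np.float64(19.3), [52, 59, -11, 117, 239, 19, 92]), (np.float64(16.7), [46, 59, -2, 117, 247, 27, 83]), (np.float64(16.2), [72, 69, -46, 118, 127, 18, -146])]
bar 30 1 [(np.float64(22.0), [74, 72, -51, 118, 121, 23, 41]), (np.float64(20.5), [51, 59, -10, 117, 241, 21, -90]), (np.float64(19.5), [72, 70, -48, 118, 125, 19, 37])]
bar 45 0 [(np.float64(18.9), [52, 65, 1, 122, 243, 49, 98]), (np.fl
[... 240 characters left out ...]
 122, 244, 54, -86])]
press 30 0 [(np.float64(15.6), [13, 54, -13, 125, 223, 21, 104]), (np.float64(15.5), [7, 54, -5, 125, 232, 26, 92]), (np.float64(15.0), [-6, 55, 17, 125, 245, 42, 77])]
press 30 1 [(np.float64(15.6), [13, 54, -13, 125, 223, 21, -77]), (np.float64(15.4), [6, 54, -3, 125, 234, 27, -89]), (np.float64(15.4), [5, 54, -1, 125, 235, 29, -91])]
press 45 0 [(np.float64(9.0), [19, 62, -10, 131, 228, 45, 112]), (np.float64(8.9), [15, 61, -3, 132, 232, 50, 107]), (np.float64(8.9), [24, 63, -17, 132, 222, 40, 119])]
press 45 1 [(np.float64(9.0), [19, 62, -9, 132, 228, 46, -69]), (np.float64(9.0), [20, 62, -11, 132, 227, 44, -67]), (np.float64(9.0), [21, 62, -14, 132, 225, 43, -65])]
```

```bash
python3 - <<'E'
from h import *
RB=np.array(([.655,.371,.659],[.296,-.928,.227],[.695,.047,-.717]))
delta((.4125,-.1177,.4016),RB)
E
```

```text
d [ 0.1972 -0.115  -0.0971] rv [ 1.85  0.1  -6.39] rows 6.0
```

```bash
J='import numpy as np;from plant import manip, optics;s=manip.read_state();print("Q",np.round(s["joint_pos"],2).tolist(),s["eef_pos"].tolist(),np.array(s["ee_rot"]).tolist())'
python3 jog.py '[[0.033,-0.019,-0.016,0.3,0,-1],[0.066,-0.038,-0.032,0.6,0,-2],[0.099,-0.057,-0.048,0.9,0,-3]]'; python3 -c "$J" | tee -a q.txt
python3 jog.py '[[0.033,-0.019,-0.016,0.3,0,-1],[0.066,-0.038,-0.032,0.6,0,-2],[0.099,-0.057,-0.048,0.9,0,-3]]'; python3 -c "$J" | tee -a q.txt
python3 - <<'E'
from h import *
R=np.array(([-.32,.93,.178],[.912,.251,.326],[.258,.267,-.929]));R=np.linalg.svd(R)[0]@np.linalg.svd(R)[2]
delta((.30,.25,.40),R)
E
```

```text
t: 3.38
eef_pos: [0.3946, -0.1843, 0.2951]
ee_rot: [[0.674, 0.318, 0.667], [0.24, -0.948, 0.21], [0.699, 0.018, -0.715]]
force: [1.1, -0.6, -0.7]
opening: 0.0701
grasp_force: 0.0
Q [10.65, 51.44, 85.78, 137.28, -80.26, 101.72, 71.16] [0.39455414892293433, -0.1842833297940019, 0.2951339134505634] [[0.6736079559212123, 0.3182995436068003, 0.6670365224328793], [0.23966741876425185, -0.9478147345421133, 0.21025403056242206], [0.6991508064091229, 0.018238133801621866, -0.7147415759370006]]
t: 3.63
eef_pos: [0.4074, -0.1315, 0.3737]
ee_rot: [[0.657, 0.361, 0.662], [0.286, -0.931, 0.225], [0.698, 0.041, -0.715]]
force: [-0.1, -0.1, -1.4]
opening: 0.0697
grasp_force: 0.0
Q [-8.31, 33.95, 86.17, 131.7, -78.57, 84.68, 50.9] [0.40741887840293145, -0.13148351693902405, 0.37365954622730607] [[0.6565524469331243, 0.36139065409383453, 0.662069240759422], [0.28573911698552984, -0.9314953956524129, 0.22509883363243974], [0.6980630640926772, 0.0413898902147069, -0.7148390277101255]]
d [ 0.0569 -0.3931 -0.0041] rv [ 32.15 -10.45 -77.21] rows 12.0
```

```bash
cat > fit2.py <<'E'
from fk import *
import itertools,json
T=[s for s in S]
for l in open('q.txt'):
    a=l[2:].replace('] [','],[');q,p,R=json.loads('['+a+']');T.append((q,p,R))
sg=[-1,1,-1,1,-1,1,-1]
# generic offset vector after each joint frame (x,y) in frames 1..6, z in frames 0,2,4,6
def pos(q,v):
    o=[np.eye(3)]+rots(q,sg);v=v.reshape(4,3)   # shoulder offset in frame1, upper in frame 3(before j4), fore in frame5, tool in frame 7/6
    return o[1]@v[0]+o[3]@v[1]+o[5]@v[2]+o[7]@np.array([0,0,v[3,2]])+o[6]@np.array([v[3,0],v[3,1],0])
x0=np.array([0,0,.32,0,0,.45,0,0,.4,0,0,.25])
r=least_squares(lambda v:np.concatenate([pos(q,v)-p for q,p,_ in T]+[.002*(v-x0)]),x0)
print(r.x.reshape(4,3).round(4));print((r.fun*1000).round(1)[:3*len(T)]);np.save('V.npy',r.x)
E
python3 fit2.py
```

```text
[[ 1.000e-03 -9.400e-03  3.136e-01]
 [ 2.000e-04 -2.260e-02  5.197e-01]
 [ 1.400e-03  1.000e-04  2.894e-01]
 [-7.000e-04  1.000e-04  3.003e-01]]
[-0.   0.  -0.  -0.1 -0.  -0.  -0.1  0.1  0.   0.  -0.1  0.   0.2  0.1
  0. ]
```

```bash
cat > sim.py <<'E'
from fk import *
sg=[-1,1,-1,1,-1,1,-1];F=np.array([[0,-1,0],[1,0,0],[0,0,1.]]);V=np.load('V.npy').reshape(4,3)
G=np.array(sg,float)
lo=np.array([-155.06,-18.47,-90,0,-83.41,0,-161.91]);hi=np.array([155.06,123.98,86.84,140.48,263.41,116,161.91])
AX=[np.array(a,float) for a in((0,0,1),(0,1,0),(0,0,1),(0,1,0),(0,0,1),(0,1,0),(0,0,1))]
Q=lambda x,d:Rn.from_euler(x,d,degrees=True).as_matrix()
def fkj(q):
    R=np.eye(3);p=np.zeros(3);w=[];o=[]
    off={0:V[0],2:V[1],4:V[2],5:np.r_[V[3,:2],0],6:np.array([0,0,V[3,2]])}
    for i in range(7):
        w.append(R@AX[i]*G[i]);o.append(p);R=R@Q(ax[i],q[i]*G[i])
        if i in off:p=p+R@off[i]
    J=np.array([np.r_[np.cross(w[i],p-o[i]),w[i]] for i in range(7)]).T
    return p,R@F,J
def step(q,P,R,lam=1e-3,n=6,rs=.3):
    W=np.array([1,1,1,rs,rs,rs])
    for _ in range(n):
        p,r,J=fkj(q);e=np.r_[P-p,r@Rn.from_matrix(r.T@R).as_rotvec()]
        Jw=J*W[:,None];act=np.ones(7,bool)
        for _ in range(4):
            Ja=Jw[:,act];dq=np.zeros(7);dq[act]=np.degrees(Ja.T@np.linalg.solve(Ja@Ja.T+lam*np.eye(6),W*e))
            bad=act&(((q+dq)<lo)|((q+dq)>hi))
            if not bad.any():break
            act&=~bad
        q=np.clip(q+dq,lo,hi)
    return q
def run(q,P0,R0,rows,**k):
    for a in rows:q=step(q,P0+R0@np.array(a[:3]),R0@Rn.from_rotvec(np.radians(a[3:])).as_matrix(),**k)
    return q
E
cat > t2.py <<'E'
from sim import *
q=np.array(S[0][0]);P,R,_=fkj(q)
r1=[[0,0,-.04*i,0,0,0] for i in(1,2,3,4)]+[[-.03*i if i<4 else -.09-.02*(i-3),-.03*i,-.16,-2.65*i,.86*i,6.42*i] for i in range(1,9)]
r2=[[-.0314*i,.0009*i,-.0085*i,-2.65*i,.85*i,6.4*i] for i in range(1,13)]
r3=[[-.0291*i,.0174*i,.0173*i,-.29*i,.08*i,.71*i] for i in range(1,10)]+[[-.262,.157,.156,-2.6,.7,6.4]]
r4=[[.033,-.019,-.016,.3,0,-1],[.066,-.038,-.032,.6,0,-2],[.099,-.057,-.048,.9,0,-3]]
for lam in(1e-5,1e-4,1e-3,1e-2):
    qq=q.copy();o=[]
    for r in(r1,r2,r3,r4,r4):
        p,Rr,_=fkj(qq);qq=run(qq,p,Rr,r,lam=lam);o.append(qq.round(0).astype(int).tolist())
    print(lam,o[1:])
E
python3 t2.py
```

```text
1e-05 [[-1, 13, 49, 128, -74, 51, 33], [85, 62, -51, 120, 7, 0, -21], [83, 49, -58, 124, 1, 3, -27], [83, 35, -68, 122, -5, 12, -32]]
0.0001 [[-1, 13, 49, 128, -74, 51, 33], [85, 62, -51, 120, -63, 0, 50], [80, 46, -50, 124, -68, 7, 43], [69, 27, -39, 123, -62, 23, 27]]
0.001 [[-1, 13, 49, 128, -74, 51, 33], [85, 62, -50, 120, -83, 1, 69], [77, 44, -44, 125, -78, 12, 53], [67, 26, -35, 123, -65, 26, 30]]
0.01 [[-2, 13, 50, 128, -74, 51, 33], [73, 54, -25, 118, -83, 23, 68], [68, 40, -26, 123, -78, 26, 54], [60, 25, -23, 121, -67, 33, 32]]
```

```bash
cat > plan.py <<'E'
from sim import *
from h import tiltR
import sys
from plant import manip, optics
s=manip.read_state();q0=np.array(s['joint_pos'])
def interp(Pa,Ra,Pb,Rb):
    rv=Rn.from_matrix(Ra.T@Rb).as_rotvec();n=int(np.ceil(max(np.linalg.norm(Pb-Pa)/.04,np.degrees(np.linalg.norm(rv))/7)))
    return [(Pa+(Pb-Pa)*k/n,Ra@Rn.from_rotvec(rv*k/n).as_matrix()) for k in range(1,n+1)],n
def follow(q,poses):
    P,R,_=fkj(q);N=[];m=99;err=0;zs=1;vm=0
    for Pb,Rb in poses:
        seq,n=interp(P,R,Pb,Rb);N.append(n)
        for a,b in seq:
            qn=step(q,a,b,lam=1e-5,n=3);vm=max(vm,np.abs(qn-q).max());q=qn;p,r,_=fkj(q);err=max(err,np.linalg.norm(p-a)+.2*np.linalg.norm(r-b));m=min(m,np.min(np.minimum(q-lo,hi-q)));zs=min(zs,p[2])
        P,R=Pb,Rb
    return q,N,m,err,zs,vm
T=42;c,sn=np.cos(.2688),np.sin(.2688)
gb=np.array([.520-.045*c,-.2733-.045*sn,.037]);Rb=tiltR(15.4,T)
c,sn=np.cos(.8709),np.sin(.8709)
gp=np.array([.5427-.045*c,.119-.045*sn,.073]);Rp=tiltR(49.9,T);fx=np.array([c,sn,0])
Fl=np.diag([-1,-1,1.])
Z=np.array([0,0,1.])
def tail(f):
    A,B=(Rb@Fl,Rp@Fl) if f else (Rb,Rp)
    return [(gb+.15*Z,A),(gb,A),(gb+.2*Z,A),(gp-.12*fx+.13*Z,B),(gp-.1*fx+.03*Z,B),(gp,B)]
if __name__=='__main__':
    rng=np.random.default_rng(int(sys.argv[1]));res=[]
    import time;t0=time.time()
    while time.time()-t0<240:
        f=rng.integers(2)
        goal=np.array([52,50,2,118,243,45,-82 if f else 98.])
        nv=rng.integers(2,5);via=[]
        for k in range(1,nv+1):
            u=k/(nv+1);qv=q0+(goal-q0)*u+rng.normal(size=7)*np.array([25,15,25,15,25,20,30]);via.append(np.clip(qv,lo+8,hi-8))
        pos=[fkj(v)[:2] for v in via]
        if min(p[2] for p,_ in pos)<.33 or max(np.hypot(p[0],p[1]) for p,_ in pos)>.75: continue
        q,N,m,e,z,v=follow(q0,pos)
        if e>.02 or z<.3 or v>11: continue
        try:q2,N2,m2,e2,z2,v2=follow(q,tail(f))
        except Exception:continue
        res.append((m2-200*e2-.1*sum(N)-max(0,v2-9),f,N,m,e,z,v,q.round(0),N2,m2,e2,v2,q2.round(0),[v.round(1).tolist() for v in via]))
    res.sort(key=lambda r:-r[0])
    for r in res[:2]:print(r)
    print(len(res))
E
for i in 1 2 3 4; do python3 plan.py $i > p$i.txt & done; wait; cat p?.txt
```

```text
(np.float64(-11.467204473672673), np.int64(1), [19, 19], np.float64(1.2629037073722316), np.float64(9.043166026964014e-09), np.float64(0.3740189261078217), np.float64(10.65696601047948), array([ 24.,  54.,  66., 130., 156.,  83., -31.]), [19, 4, 5, 8, 3, 3], np.float64(0.3348108767154656), np.float64(0.01735017415462741), np.float64(13.531980519462657), array([ 19.,  60., -24., 132., 206.,  36., -54.]), [[42.7, 66.3, 34.0, 131.4, 17.1, 86.7, -3.3], [25.6, 50.2, 58.3, 130.1, 154.4, 86.1, -23.2]])
(np.float64(-11.637670561141558), np.int64(0), [19, 22], np.float64(4.00388601002642), np.float64(8.464322830407122e-09), np.float64(0.3805994964469912), np.float64(9.726012587642785), array([ 20.,  44.,   5., 128., 136.,  78., 112.]), [13, 4, 5, 8, 3, 3], np.float64(0.3426285090757233), np.float64(0.01733974614497317), np.float64(13.412349841222646), array([ 19.,  60., -24., 132., 206.,  36., 126.]), [[23.7, 19.5, 38.6, 126.1, 29.7, 101.3, 101.2], [6.7, 48.3, 30.2, 128.4, 142.4, 66.9, 96.0]])
243
(np.float64(-11.726122410650799), np.int64(0), [17, 18, 10], np.float64(4.95893041150471), np.fl
[... 2367 characters left out ...]
4(0.0173325584092699), np.float64(13.27886618979656), array([ 20.,  61., -26., 132., 204.,  35., 128.]), [[5.0, 16.5, 61.6, 132.5, 58.2, 79.4, 104.4], [-3.8, 47.7, 59.1, 117.9, 143.9, 48.8, 104.8]])
(np.float64(-11.346908267760432), np.int64(1), [18, 19], np.float64(0.5071161794900583), np.float64(0.001973164646639082), np.float64(0.381247207828035), np.float64(9.600422380744575), array([ -7.,  30.,  34., 112., 104.,  59., -36.]), [15, 4, 5, 8, 3, 3], np.float64(0.334151367722626), np.float64(0.017351443796252884), np.float64(13.510770876232481), array([ 19.,  60., -24., 132., 206.,  36., -54.]), [[10.4, -3.3, 71.5, 129.8, 57.5, 90.1, 13.2], [7.1, 26.4, 10.9, 111.8, 105.0, 71.9, -31.3]])
244
```

```bash
cat > t3.py <<'E'
from plan import *
qs=np.array([20,60,-10,131,220,42,120.])
def best(P,R):
    b=-9
    for j3 in(-40,-20,0,20):
        def f(x):
            p,r,_=fkj(x);return np.r_[(p-P)*10,Rn.from_matrix(r.T@R).as_rotvec()*3,.02*(x[2]-j3)/57]
        x0=qs.copy();x0[2]=j3
        s=least_squares(f,x0,bounds=(lo,hi))
        p,r,_=fkj(s.x);m=np.min(np.minimum(s.x-lo,hi-s.x))
        if np.linalg.norm(p-P)<.003 and m>b:b=m
    return round(b,1)
yt=np.array([-sn,c,0])
for T in(35,42,48):
    R=tiltR(49.9,T)
    print(T,[[best(gp+x*fx+y*yt+.013*Z,R) for x in(0,-.03,-.06,-.1)] for y in(0,-.06,-.12)], 'bar',best(gb,tiltR(15.4,T)),best(gb+.15*Z,tiltR(15.4,T)), best(gb+.3*Z,tiltR(15.4,T)))
E
python3 t3.py
```

```text
35 [[np.float64(11.3), np.float64(8.1), np.float64(5.3), np.float64(2.1)], [np.float64(17.6), np.float64(18.6), np.float64(16.3), np.float64(13.6)], [np.float64(1.3), np.float64(1.2), np.float64(0.6), np.float64(0.0)]] bar 20.8 0.0 -9
42 [[np.float64(8.5), np.float64(5.7), np.float64(3.2), np.float64(0.5)], [np.float64(18.8), np.float64(16.6), np.float64(14.5), np.float64(12.3)], [np.float64(9.2), np.float64(8.2), np.float64(6.4), np.float64(6.6)]] bar 18.9 7.7 -9
48 [[np.float64(6.6), np.float64(4.0), np.float64(1.8), np.float64(0.0)], [np.float64(17.4), np.float64(15.2), np.float64(13.4), np.float64(11.6)], [np.float64(13.9), np.float64(12.5), np.float64(12.6), np.float64(11.6)]] bar 17.9 15.4 -9
```

```bash
sed -i 's/^T=42/T=45/; s/^    return \[(gb+.15.*/    yt=np.array([-sn,c,0]);return [(gb+.12*Z,A),(gb,A),(gb+.1*Z,A),(gp-.1*fx-.08*yt+.06*Z,B),(gp-.1*fx-.08*yt+.013*Z,B),(gp+.013*Z,B),(gp,B)]/' plan.py
python3 -c "
from h import *
print('mug',ray('scene',(380/1.5625,262/1.5625),.085),ray('side',(312/1.5625,333/1.5625),.085))"
for i in 1 2 3 4; do python3 plan.py $i > p$i.txt & done; wait; cat p?.txt
```

```text
mug [0.37488663 0.1141729  0.085     ] [0.3729312  0.10909046 0.085     ]
(np.float64(3.2347715256617198), np.int64(1), [24, 17], np.float64(2.396351531824152), np.float64(4.293898993513342e-09), np.float64(0.37611422061296124), np.float64(9.241947545976672), array([ 23.,  43.,  33., 113., 142.,  79.,  -4.]), [18, 3, 3, 7, 2, 4, 1], np.float64(7.334774430336751), np.float64(1.4523375151921633e-08), np.float64(6.6022801362956915), array([ 24.,  64., -32., 133., 199.,  36., -44.]), [[-30.8, 51.3, 37.8, 132.5, 13.7, 93.6, 75.9], [18.8, 45.3, 41.9, 112.9, 142.3, 75.3, -9.9]])
(np.float64(3.141113571329929), np.int64(1), [18, 12, 10], np.float64(1.4158292875020635), np.float64(9.913151878487631e-08), np.float64(0.3829790678119388), np.float64(10.555316928094435), array([ 21.,  30.,  17., 115., 164.,  48., -39.]), [11, 3, 3, 7, 2, 4, 1], np.float64(7.1411278773747995), np.float64(7.153022435413411e-08), np.float64(6.810758923956033), array([ 18.,  62., -20., 133., 212.,  42., -58.]), [[-21.3, 38.6, 74.6, 119.1, 30.7, 98.4, 8.0], [7.7, 36.8, 36.0, 114.3, 95.1, 60.9, 17.6], [39.4, 29.4, -12.
[... 2558 characters left out ...]
27), array([ 25.,  64., -34., 133., 197.,  36., -41.]), [[14.2, 41.7, 55.0, 132.5, -5.1, 84.7, 26.4], [38.0, 41.6, 59.2, 132.5, 57.4, 69.4, -10.8], [39.9, 32.3, 34.6, 119.8, 158.6, 28.1, -29.3]])
(np.float64(3.449109814558027), np.int64(1), [19, 19], np.float64(0.9111279446424163), np.float64(3.768863831285872e-08), np.float64(0.385076849437318), np.float64(10.125347150116198), array([ 23.,  44.,  35., 118., 160.,  67., -13.]), [15, 3, 3, 7, 2, 4, 1], np.float64(7.249113562134028), np.float64(1.8737880004665425e-08), np.float64(7.03989123645605), array([ 22.,  62., -27., 133., 206.,  38., -51.]), [[14.5, 36.4, 76.4, 132.5, 55.5, 82.7, 24.6], [41.7, 39.0, -0.3, 117.3, 154.5, 75.5, 11.3]])
262
```

```bash
cat > rows.py <<'E'
from plan import *
def show(Pb,Rb,n=None,k0=1):
    s=manip.read_state();P,R=np.array(s['eef_pos']),np.array(s['ee_rot'])
    d=R.T@(Pb-P);rv=np.degrees(Rn.from_matrix(R.T@Rb).as_rotvec())
    m=n or int(np.ceil(max(np.linalg.norm(d)/.04,np.linalg.norm(rv)/7)))
    print('n',m,'d',d.round(4),'rv',rv.round(2),'q',np.round(s['joint_pos'],0))
    print('step',(d/m).round(4),(rv/m).round(2))
V1=np.array([-30.8,51.3,37.8,132.5,13.7,93.6,75.9]);V2=np.array([18.8,45.3,41.9,112.9,142.3,75.3,-9.9])
E
python3 -c "
from rows import *
print(fkj(V1)[:2]);print(fkj(V2)[:2])
show(*fkj(V1)[:2])"
```

```text
(array([ 0.0955508 , -0.04213248,  0.43243125]), array([[-0.10592024, -0.2914268 , -0.95071096],
       [ 0.67636799,  0.67972888, -0.28371639],
       [ 0.72890825, -0.67308177,  0.12511471]]))
(array([ 0.3769027 , -0.59794589,  0.59777902]), array([[-0.98019481,  0.12686104,  0.15206715],
       [-0.19140436, -0.40983684, -0.89185096],
       [-0.05081842, -0.90329399,  0.4260017 ]]))
n 24 d [-0.1382 -0.1935 -0.2284] rv [147.26 -51.15 -48.92] q [ -8.  34.  86. 132. -79.  85.  51.]
step [-0.0058 -0.0081 -0.0095] [ 6.14 -2.13 -2.04]
```

```bash
python3 - <<'E'
s=open('plan.py').read()
s=s.replace("zs=min(zs,p[2])","zs=min(zs,p[2]);rr=min(rr,np.hypot(*p[:2])-.33,np.hypot(*(p-.3*r[:,2])[:2])-.2,np.hypot(*(p-.12*r[:,2])[:2])-.3,(p-.3*r[:,2])[2]-.15)").replace("vm=0\n","vm=0;rr=1\n")
s=s.replace("return q,N,m,err,zs,vm","return q,N,m,err,(zs if rr>0 else -1),vm").replace("nv=rng.integers(2,5)","nv=rng.integers(2,4)").replace("m,e,z,v=","m,e,z,v=").replace("-.1*sum(N)","-.1*sum(N)+min(m,4)")
s=s.replace("<240","<330")
open('plan.py','w').write(s)
E
for i in 1 2 3 4; do python3 plan.py $i > p$i.txt & done; wait; cat p?.txt
```

```text
(np.float64(0.5610036283232089), np.int64(1), [16, 13, 12], np.float64(0.85434456172311), np.float64(2.1010218054532822e-08), np.float64(0.3416551107251399), np.float64(9.243330001693806), array([  1.,  42.,  34., 121., 142.,  37., -63.]), [10, 3, 3, 7, 2, 4, 1], np.float64(7.0812502592823705), np.float64(2.3523440364466167e-07), np.float64(12.274544145801542), array([ 16.,  61., -17., 133., 215.,  43., -62.]), [[14.3, 51.1, 78.8, 100.5, 11.6, 55.0, 51.1], [-31.1, 45.1, 59.8, 132.5, 90.7, 98.3, -24.0], [15.8, 37.7, 6.6, 120.9, 127.6, 49.7, -41.9]])
(np.float64(-1.8672168057639782), np.int64(0), [25, 18], np.float64(3.3878997510526005), np.float64(2.831431036430383e-09), np.float64(0.33300495554103887), np.float64(6.922431045011351), array([ 20.,  48.,  36., 132., 149.,  56., 118.]), [13, 3, 3, 7, 2, 4, 1], np.float64(0.5274647445964433), np.float64(1.0335806131718501e-07), np.float64(10.482560629800759), array([ 16.,  61., -16., 133., 217.,  44., 117.]), [[-8.8, 25.3, 54.2, 108.7, 47.2, 71.6, 103.0], [14.3, 53.8, 50.9, 132.5, 160.4, 51.0, 102.5]])
24
(np.float64(2.4488818755549326), 
[... 2305 characters left out ...]
6889106e-08), np.float64(9.396667783836932), array([  6.,  61.,   1., 134., 228.,  55., 104.]), [[-11.4, 50.6, 78.8, 115.3, 32.3, 54.3, 103.3], [23.0, 34.1, -21.5, 115.6, 168.7, 37.0, 66.6]])
(np.float64(1.1799592685325173), np.int64(1), [24, 13], np.float64(1.7600521850983455), np.float64(2.6143987489698994e-08), np.float64(0.37867706078725794), np.float64(10.434219124385294), array([ 12.,  57.,  50., 133., 159.,  78., -36.]), [15, 3, 3, 7, 2, 4, 1], np.float64(3.1199145709793186), np.float64(3.743772573306563e-08), np.float64(8.448690326655296), array([ 15.,  61., -14., 133., 218.,  45., -65.]), [[9.4, 59.9, 60.9, 117.0, 63.8, 64.9, 36.0], [21.3, 49.1, 27.5, 132.5, 152.5, 84.9, -16.8]])
31
```

```bash
cat >> rows.py <<'E'
V1=np.array([-11.4,50.6,78.8,115.3,32.3,54.3,103.3]);V2=np.array([23.0,34.1,-21.5,115.6,168.7,37.0,66.6])
E
python3 -c "
from rows import *
print(fkj(V1)[:2]);print(fkj(V2)[:2])
show(*fkj(V1)[:2])"
```

```text
(array([ 0.12100694, -0.34817254,  0.46487604]), array([[-0.54641322, -0.08226454, -0.83346574],
       [ 0.65887517,  0.5721247 , -0.48842281],
       [ 0.51702621, -0.81603056, -0.25841444]]))
(array([ 0.6982339 , -0.1446905 ,  0.38603397]), array([[ 0.18805525, -0.34933238,  0.91793361],
       [-0.70669063, -0.69717848, -0.12054263],
       [ 0.682073  , -0.6260264 , -0.377978  ]]))
n 23 d [-0.1863  0.1021 -0.3036] rv [122.4  -67.58 -78.41] q [ -8.  34.  86. 132. -79.  85.  51.]
step [-0.0081  0.0044 -0.0132] [ 5.32 -2.94 -3.41]
```

```bash
python3 jog.py '[[-0.008,0.004,-0.013,5.3,-2.9,-3.4],[-0.016,0.009,-0.026,10.6,-5.9,-6.8],[-0.024,0.013,-0.04,16,-8.8,-10.2],[-0.032,0.018,-0.053,21.3,-11.8,-13.6],[-0.041,0.022,-0.066,26.6,-14.7,-17.1],[-0.049,0.026,-0.079,31.9,-17.6,-20.5],[-0.057,0.031,-0.092,37.2,-20.6,-23.9],[-0.065,0.035,-0.106,42.6,-23.5,-27.3],[-0.073,0.04,-0.119,47.9,-26.5,-30.7],[-0.081,0.044,-0.132,53.2,-29.4,-34.1],[-0.089,0.048,-0.145,58.5,-32.3,-37.5],[-0.097,0.053,-0.158,63.8,-35.3,-40.9]]'
python3 -c "
from rows import *
show(*fkj(V1)[:2])
print(np.round(follow(q0,[fkj(V1)[:2],fkj(V2)[:2]])[0],0))
p,R,_=fkj(q0);print(p-s['eef_pos'])"
```

```text
t: 4.63
eef_pos: [0.2578, -0.2457, 0.4201]
ee_rot: [[0.189, 0.85, -0.492], [0.92, 0.022, 0.391], [0.343, -0.527, -0.778]]
force: [-1.1, -1.0, 0.4]
opening: 0.0699
grasp_force: 0.0
n 11 d [-0.1048 -0.1421 -0.0076] rv [ 58.2  -32.22 -37.44] q [ 12.  42.  60.  80. -14. 111.  69.]
step [-0.0095 -0.0129 -0.0007] [ 5.29 -2.93 -3.4 ]
[  7.  33.   5. 116. 188.  38.  40.]
[-0.00026387 -0.00017462 -0.00083269]
```

```bash
python3 jog.py '[[-0.009,-0.013,0,5.3,-2.9,-3.4],[-0.019,-0.026,-0.001,10.6,-5.9,-6.8],[-0.028,-0.039,-0.002,15.9,-8.8,-10.2],[-0.038,-0.052,-0.003,21.2,-11.7,-13.6],[-0.047,-0.065,-0.003,26.5,-14.6,-17],[-0.057,-0.077,-0.004,31.8,-17.6,-20.4],[-0.066,-0.09,-0.005,37,-20.5,-23.8],[-0.076,-0.103,-0.006,42.3,-23.4,-27.2],[-0.086,-0.116,-0.006,47.6,-26.4,-30.6],[-0.095,-0.129,-0.007,52.9,-29.3,-34],[-0.105,-0.142,-0.008,58.2,-32.2,-37.4],[-0.105,-0.142,-0.008,58.2,-32.2,-37.4]]'
python3 -c "
from rows import *
show(*fkj(V2)[:2])
print(np.round(follow(q0,[fkj(V2)[:2]])[0],0))"
```

```text
t: 5.63
eef_pos: [0.1191, -0.3464, 0.4642]
ee_rot: [[-0.545, -0.085, -0.834], [0.657, 0.574, -0.488], [0.52, -0.814, -0.258]]
force: [-1.4, 0.8, -0.2]
opening: 0.07
grasp_force: 0.0
n 22 d [-0.224   0.1304 -0.5612] rv [  86.08 -107.45  -52.27] q [ -5.  38.  53. 116.  46.  71.  82.]
step [-0.0102  0.0059 -0.0255] [ 3.91 -4.88 -2.38]
[  7.  33.   5. 116. 188.  38.  40.]
```

```bash
python3 jog.py '[[-0.01,0.006,-0.026,3.9,-4.9,-2.4],[-0.02,0.012,-0.051,7.8,-9.8,-4.8],[-0.031,0.018,-0.077,11.7,-14.6,-7.1],[-0.041,0.024,-0.102,15.6,-19.5,-9.5],[-0.051,0.03,-0.128,19.5,-24.4,-11.9],[-0.061,0.035,-0.153,23.5,-29.3,-14.3],[-0.071,0.041,-0.179,27.4,-34.2,-16.7],[-0.082,0.047,-0.204,31.3,-39,-19],[-0.092,0.053,-0.23,35.2,-43.9,-21.4],[-0.102,0.059,-0.255,39.1,-48.8,-23.8],[-0.112,0.065,-0.281,43,-53.7,-26.2],[-0.122,0.071,-0.306,46.9,-58.6,-28.5]]'
python3 -c "
from rows import *
show(*fkj(V2)[:2])
print(np.round(follow(q0,[fkj(V2)[:2]])[0],0))"
```

```text
t: 6.63
eef_pos: [0.4395, -0.2377, 0.423]
ee_rot: [[-0.647, -0.705, 0.29], [-0.373, -0.04, -0.927], [0.665, -0.708, -0.237]]
force: [0.5, -0.7, 0.7]
opening: 0.0702
grasp_force: 0.0
n 10 d [-0.2267 -0.1599 -0.0023] rv [ 38.86 -49.1  -23.9 ] q [-34.  35.  39. 132.  96.  52.  60.]
step [-0.0227 -0.016  -0.0002] [ 3.89 -4.91 -2.39]
[  7.  33.   5. 116. 188.  38.  40.]
```

```bash
python3 jog.py '[[-0.023,-0.016,0,3.9,-4.9,-2.4],[-0.045,-0.032,0,7.8,-9.8,-4.8],[-0.068,-0.048,-0.001,11.7,-14.7,-7.2],[-0.091,-0.064,-0.001,15.5,-19.6,-9.6],[-0.113,-0.08,-0.001,19.4,-24.5,-12],[-0.136,-0.096,-0.001,23.3,-29.5,-14.3],[-0.159,-0.112,-0.002,27.2,-34.4,-16.7],[-0.181,-0.128,-0.002,31.1,-39.3,-19.1],[-0.204,-0.144,-0.002,35,-44.2,-21.5],[-0.227,-0.16,-0.002,38.9,-49.1,-23.9],[-0.227,-0.16,-0.002,38.9,-49.1,-23.9]]'
python3 -c "
from rows import *
T0=tail(0)
show(*T0[0])
for i in range(1,8):
    r=follow(q0,T0[:i]);print(np.round(r[0],0),r[1],r[2:])"
```

```text
t: 7.55
eef_pos: [0.6996, -0.1512, 0.3868]
ee_rot: [[0.185, -0.349, 0.919], [-0.704, -0.699, -0.123], [0.685, -0.624, -0.375]]
force: [-0.4, -2.3, -0.2]
opening: 0.0699
grasp_force: 0.0
n 9 d [-0.1043  0.315  -0.102 ] rv [ 10.23 -29.14 -54.16] q [  8.  34.   5. 115. 189.  37.  40.]
step [-0.0116  0.035  -0.0113] [ 1.14 -3.24 -6.02]
[ 41.  50.  11. 123. 253.  50.  76.] [9] (np.float64(10.450081395457005), np.float64(1.551151237279138e-08), np.float64(0.1570000009250111), np.float64(9.28830007005459))
[ 42.  65.  10. 123. 240.  57.  93.] [9, 3] (np.float64(10.450081395457005), np.float64(1.551151237279138e-08), np.float64(0.03700000043577045), np.float64(9.28830007005459))
[ 42.  52.  10. 123. 250.  50.  80.] [9, 3, 3] (np.float64(10.450081395457005), np.float64(1.551151237279138e-08), np.float64(0.03700000043577045), np.float64(9.28830007005459))
[ 23.  52.   3. 125. 258.  47.  85.] [9, 3, 3, 7] (np.float64(5.429680041323081), np.float64(1.551151237279138e-08), np.float64(0.03700000043577045), np.float64(9.28830007005459))
[ 23.  58.   3. 125. 252.  49.  94.] [9, 3, 3, 7, 2] (np.float64(5.429680041323081), np.float64(1.551151237279138e-08), np.float64(0.03700000043577045), np.float64(9.28830007005459))
[  6.  59.   1. 134. 229.  54. 103.] [9, 3, 3, 7, 2, 4] (np.float64(5.429680041323081), np.float64(1.551151237279138e-08), np.float64(0.03700000043577045), np.float64(9.28830007005459))
[  6.  61.   2. 134. 228.  55. 104.] [9, 3, 3, 7, 2, 4, 1] (np.float64(5.429680041323081), np.float64(1.551151237279138e-08), np.float64(0.03700000043577045), np.float64(9.28830007005459))
```

```bash
cat >> h.py <<'E'
def wcam(f):
    s,w=np.load(f,allow_pickle=True);T=np.eye(4);T[:3,:3]=s['ee_rot'];T[:3,3]=s['eef_pos'];M=np.linalg.inv(T@w['T_tool_cam'])
    I[f]=dict(rvec=cv2.Rodrigues(M[:3,:3])[0],tvec=M[:3,3],mtx=w['mtx']);return f
E
cat > t4.py <<'E'
from h import *
n=wcam('w1.npy');m=lambda *a:np.array(a)/1000;k=1.5625;W=lambda u,v:((u+.5)/k-.5,(v+.5)/k-.5)
obs=[(n,m(-75,18,44),W(467,380)),(n,m(-75,-18,44),W(520,380)),(n,m(75,18,44),W(460,204)),(n,m(75,-18,44),W(505,204))]
print(fit(obs,[.52,-.273,.27]))
obs=[(n,m(-80,-65,30),W(168,208)),(n,m(155,-65,30),W(80,52)),(n,m(-80,65,30),W(22,262)),(n,m(-52,-40,55),W(113,173)),(n,m(-38,-40,55),W(98,154)),(n,m(38,-40,55),W(83,112)),(n,m(52,-40,55),W(70,94))]
for o in (obs,obs[:1]+obs[3:]):print(fit(o,[.543,.119,.87]))
E
python3 t4.py
python3 jog.py '[[-0.012,0.035,-0.011,1.1,-3.2,-6],[-0.023,0.07,-0.023,2.3,-6.5,-12],[-0.035,0.105,-0.034,3.4,-9.7,-18.1],[-0.046,0.14,-0.045,4.5,-13,-24.1],[-0.058,0.175,-0.057,5.7,-16.2,-30.1],[-0.07,0.21,-0.068,6.8,-19.4,-36.1],[-0.081,0.245,-0.079,8,-22.7,-42.1],[-0.093,0.28,-0.091,9.1,-25.9,-48.1],[-0.104,0.315,-0.102,10.2,-29.1,-54.2],[-0.104,0.315,-0.102,10.2,-29.1,-54.2],[-0.104,0.315,-0.102,10.2,-29.1,-54.2]]'
python3 - <<'E'
from h import *
from plant import manip, optics
s=manip.read_state();print(np.round(s['joint_pos'],1))
w=optics.get_image('wrist');np.save('w2.npy',np.array((s,w),dtype=object),allow_pickle=True)
cv2.imwrite('pics/w2.png',cv2.resize(w['frame'][:,:,::-1],(800,600),interpolation=cv2.INTER_CUBIC))
E
```

```text
(array([ 0.5158008 , -0.26964061,  0.24435552]), array([[-6.47286274e-01,  2.82768952e-01],
       [ 7.19677121e-01,  1.39354359e+00],
       [ 7.46270288e-05, -1.96167172e+00],
       [-5.63647274e-02, -1.29243496e+00]]))
(array([0.53473646, 0.11106845, 0.89792254]), array([[ 0.29835497, -8.74078881],
       [ 0.16203033,  0.14629016],
       [-7.02820826,  5.24033355],
       [-0.23431304, -4.35566878],
       [ 5.60748865,  1.20392512],
       [-3.5103284 , -4.78959129],
       [ 1.64262439,  1.16822279]]))
(array([0.53037852, 0.10768611, 0.86222062]), array([[-0.43717332, -3.6416732 ],
       [-0.83869084,  0.00957807],
       [ 5.36275556,  5.28326298],
       [-1.91725765, -2.03984318],
       [ 3.55430123,  3.70850647]]))
t: 8.47
eef_pos: [0.4733, -0.2817, 0.1559]
ee_rot: [[0.684, 0.258, 0.682], [0.181, -0.966, 0.184], [0.707, -0.002, -0.708]]
force: [0.1, 1.6, 0.6]
opening: 0.0701
grasp_force: 0.0
[ 41.   49.6  11.4 123.9 252.   50.3  76.6]
```

View pics/w2.png

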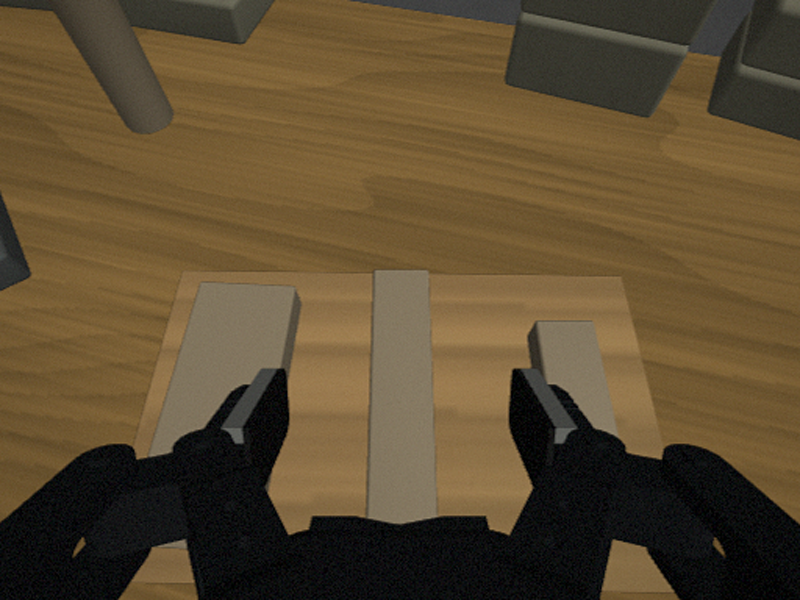

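The bar is centred between the open fingers. Its far corners are at (374,270) and (428,270), and its edges cross row 500 at columns 367 and 437.

```bash
python3 - <<'E'
from h import *
n=wcam('w2.npy');k=1.5625;W=lambda u,v:((u+.5)/k-.5,(v+.5)/k-.5)
q=np.array([ray(n,W(*a),.044) for a in((374,270),(428,270),(437,500),(367,500))]);print(q)
d1=q[0]-q[3];d2=q[1]-q[2];y1=np.arctan2(d1[1],d1[0]);y2=np.arctan2(d2[1],d2[0]);print(np.degrees([y1,y2]),np.linalg.norm(q[0]-q[1]),np.linalg.norm(q[2]-q[3]))
y=(y1+y2)/2;X=np.array([np.cos(y),np.sin(y),0]);c=(q[0]+q[1])/2-.075*X;c[2]=.02;print('bar',c,np.degrees(y))
mid=(q[2]+q[3])/2;print(np.cross(X,mid-c)[2])
R=tiltR(np.degrees(y),45)
delta(c-.045*X+[0,0,.017],R)
E
```

```text
[[ 0.58321379 -0.23487389  0.044     ]
 [ 0.59220241 -0.26865738  0.044     ]
 [ 0.45924282 -0.30464859  0.044     ]
 [ 0.45009117 -0.27041161  0.044     ]]
[14.94682515 15.14656701] 0.0349588274277376 0.03543901562154679
bar [ 0.51527951 -0.2712361   0.02      ] 15.046696080248315
3.461233267706976e-08
d [-0.0865  0.0018  0.0827] rv [-0.1  -0.02 -0.12] rows 3.0
```

```bash
python3 jog.py '[[-0.022,0,0.021,0,0,0],[-0.043,0.001,0.041,0,0,0],[-0.065,0.001,0.062,0,0,0],[-0.08,0.002,0.077,-0.1,0,-0.1],[-0.0865,0.002,0.083,-0.1,0,-0.1],[-0.0865,0.002,0.083,-0.1,0,-0.1],[-0.0865,0.002,0.083,-0.1,0,-0.1]]'
python3 jog.py '[[0,0,0,0,0,0],[0,0,0,0,0,0],[0,0,0,0,0,0],[0,0,0,0,0,0],[0,0,0,0,0,0],[0,0,0,0,0,0]]' 0.0
```

```text
t: 9.1
eef_pos: [0.4717, -0.2827, 0.0375]
ee_rot: [[0.683, 0.261, 0.682], [0.185, -0.965, 0.185], [0.707, 0.0, -0.707]]
force: [-0.1, 0.4, 1.0]
opening: 0.0695
grasp_force: 0.0
t: 9.6
eef_pos: [0.4714, -0.2832, 0.0378]
ee_rot: [[0.682, 0.261, 0.683], [0.185, -0.965, 0.184], [0.707, 0.001, -0.707]]
force: [-5.7, -0.9, 14.2]
opening: 0.0347
grasp_force: 59.9
```

```bash
python3 jog.py '[[0.018,0,-0.018,0,0,0],[0.036,0,-0.036,0,0,0],[0.054,0,-0.054,0,0,0],[0.071,0,-0.071,0,0,0],[0.071,0,-0.071,0,0,0]]'
python3 -c "
from rows import *
yt=np.array([-sn,c,0]);P=gp-.12*fx-.1*yt+.06*Z
show(P,Rp)
for v in ([(P,Rp)],[(P,Rp),(gp+.013*Z,Rp)],[(P,Rp),(gp+.013*Z,Rp),(gp,Rp)]):
  r=follow(q0,v);print(np.round(r[0],0),r[1:])"
```

```text
t: 10.02
eef_pos: [0.4717, -0.2836, 0.141]
ee_rot: [[0.681, 0.261, 0.684], [0.187, -0.965, 0.182], [0.708, 0.004, -0.706]]
force: [-0.5, -0.3, -2.5]
opening: 0.0344
grasp_force: 61.1
n 6 d [ 0.0621 -0.1939  0.0724] rv [ 2.476e+01  2.000e-02 -2.442e+01] q [ 42.  52.  11. 124. 250.  51.  80.]
step [ 0.0103 -0.0323  0.0121] [ 4.13  0.   -4.07]
[ 43.  54. -28. 121. 263.  22.  83.] ([6], np.float64(0.03968527441497827), np.float64(1.1476611412356765e-05), np.float64(0.1329970081141703), np.float64(33.08112989169536))
[ 16.  59. -16. 133. 217.  43. 116.] ([6, 5], np.float64(0.03968527441497827), np.float64(1.1476611412356765e-05), np.float64(0.08600000159419402), np.float64(33.08112989169536))
[ 16.  61. -16. 133. 216.  44. 117.] ([6, 5, 1], np.float64(0.03968527441497827), np.float64(1.1476611412356765e-05), np.float64(0.07299999994134965), np.float64(33.08112989169536))
```

```bash
python3 -c "
from rows import *
yt=np.array([-sn,c,0])
for x,y,z in((.1,.08,.06),(.1,.06,.04),(.11,.04,.04),(.1,.05,.03)):
  P=gp-x*fx-y*yt+z*Z
  for v in ([(P,Rp)],[(P,Rp),(gp+.013*Z,Rp),(gp,Rp)]):
    r=follow(q0,v);print(x,y,z,np.round(r[0],0),r[1:3],r[5])
show(gp-.1*fx-.06*yt+.04*Z,Rp)"
```

```text
0.1 0.08 0.06 [ 23.  52.   4. 125. 258.  47.  85.] ([7], np.float64(5.338573348574016)) 3.115666819765199
0.1 0.08 0.06 [  6.  61.   2. 134. 228.  56. 103.] ([7, 4, 1], np.float64(5.338573348574016)) 8.091776746489671
0.1 0.06 0.04 [ 21.  55.   4. 129. 251.  50.  94.] ([7], np.float64(10.599894199944174)) 3.421847005938581
0.1 0.06 0.04 [  6.  61.   3. 134. 228.  56. 103.] ([7, 3, 1], np.float64(6.737591710317616)) 8.151304038805478
0.11 0.04 0.04 [ 22.  55.   5. 134. 249.  52.  99.] ([7], np.float64(6.840210439656545)) 3.8070508223801056
0.11 0.04 0.04 [  5.  61.   3. 134. 229.  56. 103.] ([7, 4, 1], np.float64(5.8326277590796565)) 5.464514757055468
0.1 0.05 0.03 [ 21.  56.   5. 131. 248.  51.  98.] ([7], np.float64(8.894170346548663)) 3.770210230233147
0.1 0.05 0.03 [  6.  61.   3. 134. 229.  56. 103.] ([7, 3, 1], np.float64(6.735245311349672)) 6.950840116928305
n 7 d [ 0.0435 -0.2382  0.0819] rv [ 2.476e+01  2.000e-02 -2.442e+01] q [ 42.  52.  11. 124. 250.  51.  80.]
step [ 0.0062 -0.034   0.0117] [ 3.54  0.   -3.49]
```

```bash
python3 jog.py '[[0.006,-0.034,0.012,3.5,0,-3.5],[0.012,-0.068,0.023,7.1,0,-7],[0.019,-0.102,0.035,10.6,0,-10.5],[0.025,-0.136,0.047,14.1,0,-14],[0.031,-0.17,0.058,17.7,0,-17.5],[0.037,-0.204,0.07,21.2,0,-20.9],[0.043,-0.238,0.082,24.8,0,-24.4],[0.043,-0.238,0.082,24.8,0,-24.4],[0.043,-0.238,0.082,24.8,0,-24.4]]'
python3 - <<'E'
from h import *
from plant import manip, optics
s=manip.read_state();print(np.round(s['joint_pos'],1))
w=optics.get_image('wrist');np.save('w3.npy',np.array((s,w),dtype=object),allow_pickle=True)
cv2.imwrite('pics/w3.png',cv2.resize(w['frame'][:,:,::-1],(800,600),interpolation=cv2.INTER_CUBIC))
E
```

```text
t: 10.77
eef_pos: [0.4943, -0.0286, 0.1088]
ee_rot: [[0.457, 0.767, 0.451], [0.54, -0.642, 0.545], [0.707, -0.006, -0.707]]
force: [-0.1, -0.8, -3.3]
opening: 0.0345
grasp_force: 61.6
[ 21.4  55.4   4.3 129.1 251.5  49.7  93.9]
```

View pics/w3.png

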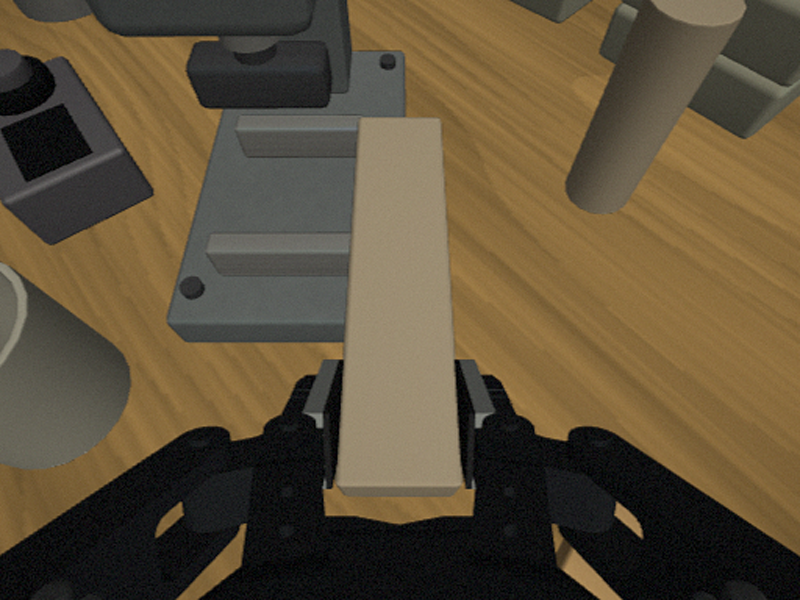

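The view shows the bar held, the supports with left ends at (207,234) and (240,117), the base's left front corner at (170,320), and the nose bottom edge from (200,106) to (328,106). I'll fit the tester pose to these.

```bash
cat > t5.py <<'E'
from h import *
n=wcam('w3.npy');m=lambda *a:np.array(a)/1000;k=1.5625;W=lambda u,v:((u+.5)/k-.5,(v+.5)/k-.5)
obs=[(n,m(-80,65,30),W(170,320)),(n,m(155,-65,30),W(405,52)),(n,m(-52,40,55),W(206,253)),(n,m(-38,40,55),W(208,234)),(n,m(52,40,55),W(240,117)),(n,m(38,40,55),W(237,132)),(n,m(-11,30,107),W(200,106)),(n,m(-11,-30,107),W(328,106))]
p,r=fit(obs,[.543,.119,.87]);print(p,np.degrees(p[2]));print(r.round(1).tolist())
# in-hand bar: top corners, in picture
s,_=np.load('w3.npy',allow_pickle=True);R=np.array(s['ee_rot']);P=np.array(s['eef_pos'])
X=np.r_[R[:2,0],0];X/=np.linalg.norm(X)
zt=P[2]-.0178+.024
q=np.array([ray(n,W(*a),zt) for a in((358,118),(440,118),(461,487),(337,485))]);print(q,np.linalg.norm(q-np.roll(q,-1,0),axis=1))
cen=q.mean(0);d=q[0]+q[1]-q[2]-q[3];print('bar',cen,np.degrees(np.arctan2(d[1],d[0])),'toolyaw',np.degrees(np.arctan2(X[1],X[0])),'a',(cen-P)@X, np.cross(X,cen-P)[2])
# projection check of far end vs tilt
C=P+X*.0455;Y=np.array([-X[1],X[0],0])
for zz in (zt,):print([(( proj(n,[C[0]+a*.075*X[0]+b*.018*Y[0],C[1]+a*.075*X[1]+b*.018*Y[1],zz])[0]+.5)*k-.5).round(0).tolist() for a,b in((1,1),(1,-1),(-1,-1),(-1,1))])
E
python3 t5.py
```

```text
[0.54063669 0.12183429 0.87568491] 50.17304968437001
[[-3.4, 1.8], [0.2, -2.1], [-0.8, -0.4], [1.3, -2.3], [-1.4, -2.0], [-1.9, -1.5], [1.8, 5.0], [3.3, 4.5]]
[[ 0.558035    0.07617769  0.11498666]
 [ 0.58496505  0.05331347  0.11498666]
 [ 0.48911401 -0.06052472  0.11498666]
 [ 0.46300532 -0.03797296  0.11498666]] [0.03532704 0.14881719 0.03449993 0.14852949]
bar [0.52377984 0.00774837 0.11498666] 50.062679156843096 toolyaw 49.755956717523276 a 0.0467859365352407 0.001029176829284658
[[360.0, 119.0], [444.0, 119.0], [466.0, 494.0], [336.0, 493.0]]
```

```bash
cat > rows2.py <<'E'
from rows import *
pp=np.array([.541,.1213]);ya=np.radians(50.1)
fx=np.array([np.cos(ya),np.sin(ya),0]);yt=np.array([-fx[1],fx[0],0]);PR=np.r_[pp,0]
Rp=tiltR(50.1,45);gp=PR-.046*fx+.0728*Z
def tf(P):d=np.array(P)-PR;return np.array([d@fx,d@yt,d[2]])
E
python3 -c "
from rows2 import *
P=np.array(s['eef_pos']);print(tf(P))
A=P.copy();A[2]=.087;show(A,None if 0 else np.array(s['ee_rot']));show(gp+.014*Z,Rp)
r=follow(q0,[(A,Rp),(gp+.014*Z,Rp),(gp,Rp)]);print(np.round(r[0]),r[1:])"
```

```text
[-0.14605826 -0.06118431  0.10884802]
n 1 d [-0.0154  0.0001  0.0155] rv [0. 0. 0.] q [ 22.  55.   4. 129. 252.  50.  94.]
step [-0.0154  0.0001  0.0155] [0. 0. 0.]
n 3 d [ 0.0548 -0.0613  0.0864] rv [-0.11  0.02 -0.34] q [ 22.  55.   4. 129. 252.  50.  94.]
step [ 0.0183 -0.0204  0.0288] [-0.04  0.01 -0.11]
[  6.  61.   2. 134. 228.  56. 104.] ([1, 3, 1], np.float64(6.368434470567479), np.float64(4.139955102613526e-09), np.float64(0.07279999993635655), np.float64(7.020596923751498))
```

```bash
python3 jog.py '[[-0.008,0,0.008,0,0,0],[-0.0154,0,0.0155,0,0,0],[-0.005,-0.009,0.026,0,0,0],[0.005,-0.018,0.036,0,0,0],[0.015,-0.026,0.046,0,0,-0.1],[0.025,-0.035,0.056,0,0,-0.2],[0.035,-0.044,0.066,-0.1,0,-0.2],[0.045,-0.053,0.076,-0.1,0,-0.3],[0.0548,-0.0613,0.0864,-0.1,0,-0.3],[0.0548,-0.0613,0.0864,-0.1,0,-0.3],[0.0548,-0.0613,0.0864,-0.1,0,-0.3]]'
python3 -c "
from rows2 import *
P=np.array(s['eef_pos']);print(tf(P),s['force'])
show(gp,Rp)
w=optics.get_image('wrist');np.save('w4.npy',np.array((s,w),dtype=object),allow_pickle=True)
import cv2
cv2.imwrite('pics/w4.png',cv2.resize(w['frame'][:,:,::-1],(800,600),interpolation=cv2.INTER_CUBIC))"
```

```text
t: 11.73
eef_pos: [0.5115, 0.0855, 0.0871]
ee_rot: [[0.454, 0.767, 0.454], [0.542, -0.642, 0.542], [0.707, -0.0, -0.707]]
force: [-0.2, -0.3, -3.6]
opening: 0.0347
grasp_force: 61.6
[-0.04638967 -0.000369    0.08705014] [-0.22286042 -0.2567797  -3.59427029]
n 1 d [-0.0098 -0.0004  0.0104] rv [ 0.03  0.01 -0.05] q [  6.  59.   3. 134. 230.  54. 102.]
step [-0.0098 -0.0004  0.0104] [ 0.03  0.01 -0.05]
```

View pics/w4.png

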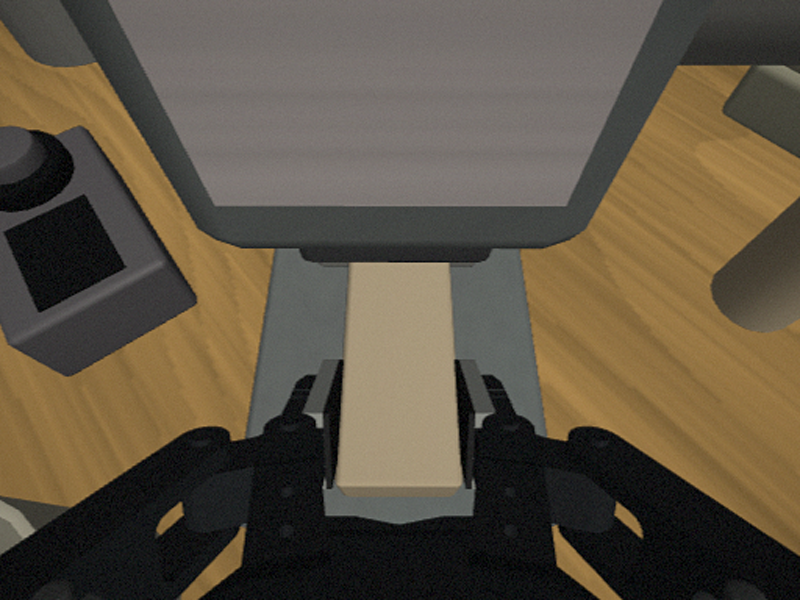

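Head and nose are centred at about column 395 and the bar at 400, so the bar sits roughly 1.5 mm to the right. I'll correct that while lowering.

```bash
python3 jog.py '[[-0.003,-0.001,0.003,0,0,0],[-0.006,-0.0016,0.006,0,0,0],[-0.008,-0.0016,0.008,0,0,0],[-0.0095,-0.0016,0.0098,0,0,0],[-0.0095,-0.0016,0.0098,0,0,0],[-0.0095,-0.0016,0.0098,0,0,0]]'
python3 -c "
from rows2 import *
print(tf(s['eef_pos']),s['force'])"
```

```text
t: 12.28
eef_pos: [0.5104, 0.0869, 0.0732]
ee_rot: [[0.454, 0.767, 0.454], [0.542, -0.642, 0.543], [0.707, -0.001, -0.707]]
force: [1.0, 0.3, -2.4]
opening: 0.0347
grasp_force: 61.6
[-0.04598467  0.0014118   0.07322288] [ 0.95833353  0.29501941 -2.35206178]
```

```bash
python3 jog.py '[[-0.0004,0,0.0004,0,0,0],[-0.0007,0,0.0007,0,0,0],[-0.0007,0,0.0007,0,0,0],[-0.0007,0,0.0007,0,0,0]]'
```

```text
t: 12.62
eef_pos: [0.5105, 0.087, 0.0728]
ee_rot: [[0.454, 0.767, 0.454], [0.542, -0.642, 0.543], [0.708, -0.0, -0.707]]
force: [-3.9, -3.0, 4.5]
opening: 0.0351
grasp_force: 62.7
```

```bash
python3 jog.py '[[0,0,0,0,0,0],[0,0,0,0,0,0],[0,0,0,0,0,0],[0,0,0,0,0,0],[0,0,0,0,0,0],[0,0,0,0,0,0]]' 0.07
python3 -c "
from rows2 import *
P=np.array(s['eef_pos']);R=np.array(s['ee_rot'])
w=optics.get_image('wrist');np.save('w5.npy',np.array((s,w),dtype=object),allow_pickle=True)
import cv2
cv2.imwrite('pics/w5.png',cv2.resize(w['frame'][:,:,::-1],(800,600),interpolation=cv2.INTER_CUBIC))
for x,y,z in((.04,0,.04),(.08,0,.08),(.08,-.05,.08),(.05,-.06,.06),(.1,-.1,.1)):
  B=gp-x*fx+y*yt+z*Z
  r=follow(q0,[(B,Rp)]);print(x,y,z,np.round(r[0]),r[1:])
"
```

```text
t: 13.12
eef_pos: [0.5105, 0.0872, 0.0725]
ee_rot: [[0.454, 0.767, 0.454], [0.542, -0.642, 0.543], [0.707, -0.001, -0.707]]
force: [-0.5, -1.0, -0.5]
opening: 0.07
grasp_force: 0.0
0.04 0 0.04 [ 10.  56.   3. 138. 234.  54. 103.] ([2], np.float64(2.828131165243491), np.float64(2.5440135840931064e-09), np.float64(0.09271318033220036), np.float64(3.22609150405097))
0.08 0 0.08 [ 16.  50.   4. 140. 242.  51. 100.] ([3], np.float64(0.788152779530634), np.float64(4.9501160877045254e-09), np.float64(0.09935090748793046), np.float64(5.579636793565612))
0.08 -0.05 0.08 [ 20.  49.   1. 130. 252.  46.  88.] ([4], np.float64(6.716302224297266), np.float64(1.3585932403098804e-08), np.float64(0.09266977125242357), np.float64(7.189662165689839))
0.05 -0.06 0.06 [ 17.  52.   1. 127. 249.  45.  88.] ([3], np.float64(8.382750091008631), np.float64(2.13744098400723e-08), np.float64(0.09268424267713674), np.float64(7.7951512030763865))
0.1 -0.1 0.1 [ 25.  47.  -0. 125. 259.  43.  82.] ([5], np.float64(4.6854481444503335), np.float64(0.021416195762883297), np.float64(0.09266109077690171), np.float64(9.069319661598485))
```

View pics/w5.png

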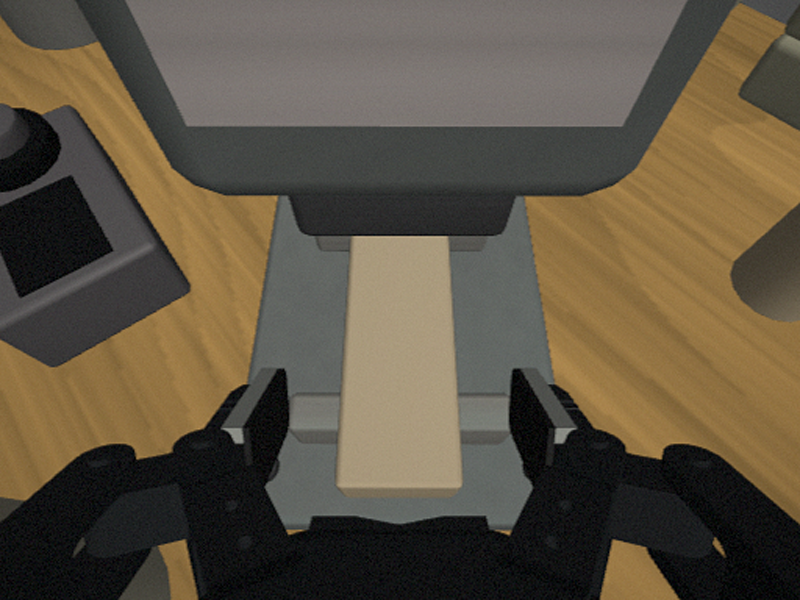

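```bash
python3 - <<'E'
from rows2 import *
from h import *
n=wcam('w5.npy');k=1.5625;W=lambda u,v:((u+.5)/k-.5,(v+.5)/k-.5)
g=lambda a,z:(tf(ray(n,W(*a),z))*1000).round(1)
print('bar near',g((338,486),.079),g((462,486),.079),'bar under nose',g((351,240),.079),g((448,240),.079))
print('support front: back edge',g((310,394),.055),'front edge',g((310,430),.055), 'back supp',g((318,250),.055),g((486,250),.055))
print('nose',g((302,235),.107),g((506,235),.107),'base edge',g((250,390),.03),g((552,390),.03))
E
```

```text
bar near [-73.4  19.3  79. ] [-73.4 -15.1  79. ] bar under nose [10.6 19.7 79. ] [ 10.5 -15.5  79. ]
support front: back edge [-39.4  34.1  55. ] front edge [-52.2  32.9  55. ] back supp [23.  36.4 55. ] [ 22.9 -34.3  55. ]
nose [ -8.1  30.7 107. ] [ -8.1 -29.  107. ] base edge [-29.8  63.9  30. ] [-29.8 -60.9  30. ]
```

```bash
cat > t6.py <<'E'
from rows2 import *
W=lambda x,y,z:PR+x*fx+y*yt+z*Z
best=[]
lg=W(-.075,-.183,.325-.009)
for x2,y2,z2 in((-.12,.0,.25),(-.13,.04,.3),(-.1,-.04,.3),(-.13,.1,.3)):
 for t2 in(45,20,0):
  for yw in range(-120,121,20):
    a=[(W(-.09,0,.118),Rp),(W(x2,y2,z2),tiltR(50.1+(yw/4 if t2<45 else 0),t2)),(np.array([.447,.31,.2]),tiltR(50.1+yw,0))]
    r=follow(q0,a)
    if r[3]>.01 : continue
    best.append((r[2]-max(0,r[5]-9)-.1*sum(r[1]),x2,y2,z2,t2,yw,r))
best.sort(key=lambda b:-b[0])
for b in best[:5]:
    print(b[1:6],round(b[0],1),np.round(b[6][0]),b[6][1:])
    for f in(0,1):
      R=tiltR(50.1,0)@Rn.from_euler('z',90 if f else -90,degrees=True).as_matrix()
      r=follow(b[6][0],[(np.array([.447,.31,.33]),tiltR(50.1+b[5],0)),(W(-.15,-.05,.43),R),(lg+.1*Z,R),(lg,R),(W(-.149,-.183,.17),R)])
      print('   lever',f,np.round(r[0]),r[1:])
E
python3 t6.py
```

```text
(-0.13, 0.04, 0.3, 45, -120) -36.9 [-26.  42. -23.  94.  20.  48. 143.] ([2, 5, 18], np.float64(0.3912840335135854), np.float64(0.003263205039710079), np.float64(0.09531896642209742), np.float64(43.80189083489162))
   lever 0 [  2.  48.  12.  86. -12.  48.  68.] ([4, 22, 4, 3, 5], np.float64(14.21744193014652), np.float64(5.172310930866246e-08), np.float64(0.16999999974718455), np.float64(10.71750653690269))
   lever 1 [ 37.  65. -86. 100.  75.  86. 161.] ([4, 9, 4, 3, 5], np.float64(0.6198429644276189), np.float64(0.18769848645042314), np.float64(0.17548382426243486), np.float64(14.909166234284854))
```

```bash
cat > plan2.py <<'E'
from rows2 import *
W=lambda x,y,z:PR+x*fx+y*yt+z*Z
lg=W(-.075,-.183,.325-.009)
HB=np.array([.447,.31,.2])
def ltail(f):
    R=tiltR(50.1,0)@Rn.from_euler('z',90 if f else -90,degrees=True).as_matrix()
    return [(W(-.17,0,.43),R),(lg+.1*Z,R),(lg,R),(W(-.149,-.183,.17),R)]
if __name__=='__main__':
    rng=np.random.default_rng(int(sys.argv[1]));res=[]
    r2s=[]
    for x,y,z,t in((-.13,.04,.3,45),(-.1,-.04,.3,45),(-.1,-.04,.28,55),(-.12,0,.3,60),(-.13,.04,.32,60),(-.1,.05,.3,60)):
        a=[(W(-.09,0,.118),Rp),(W(x,y,z),tiltR(50.1,t))];r=follow(q0,a)
        if sys.argv[1]=='1':print(x,y,z,t,np.round(r[0]),r[1:])
        if r[3]<.005 and r[2]>1 and r[5]<12:r2s.append((r[0],a))
    import time;t0=time.time()
    while time.time()-t0<270 and r2s:
        qa,a=r2s[rng.integers(len(r2s))]
        goal=np.array([-30,35,0,95,0,50,rng.uniform(-130,130)])
        nv=rng.integers(1,4);via=[]
        for k in range(1,nv+1):
            u=k/(nv+1);via.append(np.clip(qa+(goal-qa)*u+rng.normal(size=7)*np.array([25,15,25,15,25,20,30]),lo+8,hi-8))
        pos=[fkj(v)[:2] for v in via]
        if min(p[2] for p,_ in pos)<.35 or max(np.hypot(p[0],p[1]) for p,_ in pos)>.75: continue
        # hover pose with yaw closest to goal
        g=fkj(goal)[1];yw=np.degrees(np.arctan2(g[1,0],g[0,0]));pos+=[(np.array([.447,.31,.36]),tiltR(yw,0))]
        q,N,m,e,z,v=follow(qa,pos)
        if e>.02 or z<.29 or v>13: continue
        q3,N3,m3,e3,_,v3=follow(q,[(HB,tiltR(yw,0)),(HB-.14*Z,tiltR(yw,0)),(HB+.16*Z,tiltR(yw,0))])
        for f in(0,1):
          q2,N2,m2,e2,z2,v2=follow(q3,ltail(f))
          res.append((min(m,4)+min(m2,m3,15)-200*(e2+e3)-.15*(sum(N)+sum(N2))-max(0,v2-9)-max(0,v-9),f,yw,N,m,e,z,v,q.round(0),N2,m2,m3,e2,v2,q2.round(0),tf(a[1][0]),[v.round(1).tolist() for v in via]))
    res.sort(key=lambda r:-r[0])
    for r in res[:2]:print(r)
    print(len(res))
E
for i in 1 2 3 4; do python3 plan2.py $i > p$i.txt & done; wait; cat p?.txt
```

```text
-0.13 0.04 0.3 45 [ 40.  27. -39. 136. 261.  21.  64.] ([2, 5], np.float64(0.6185639718017342), np.float64(8.763222276953053e-06), np.float64(0.09531896642209742), np.float64(36.98071804810881))
-0.1 -0.04 0.3 45 [ 47.  38. -56. 126. 257.   3.  66.] ([2, 5], np.float64(2.557714593055181), np.float64(0.03152571059154368), np.float64(0.09531896642209742), np.float64(53.80523623021695))
-0.1 -0.04 0.28 55 [ 24.  36.  -4. 128. 262.  49.  71.] ([2, 5], np.float64(0.9345253012521653), np.float64(1.013065707542076e-08), np.float64(0.09531896642209742), np.float64(7.100998272360627))
-0.12 0 0.3 60 [ 27.  35.  -3. 137. 259.  56.  81.] ([2, 5], np.float64(1.522778335403416), np.float64(8.200277932575085e-09), np.float64(0.09531896642209742), np.float64(5.554187840044264))
-0.13 0.04 0.32 60 [ 64.  49. -83. 140. 168.  13. 159.] ([2, 6], np.float64(0.5299957059619089), np.float64(0.010743494882927014), np.float64(0.09531896642209742), np.float64(52.240677599674825))
-0.1 0.05 0.3 60 [ 56.  50. -77. 139. 174.  17. 153.] ([2, 5], np.float64(1.00279772721359), np.float64(0.02282237572646662), np.f
[... 4236 characters left out ...]
.3, 38.1, -44.6, 121.2, 223.4, 60.7, 69.1], [-49.8, 22.2, 0.5, 107.2, 97.9, 58.5, 38.0]])
(np.float64(8.139234801224413), 0, np.float64(166.86101708451537), [13, 12, 11], np.float64(2.948346449801477), np.float64(7.651084048894871e-09), np.float64(0.3176654245955781), np.float64(9.114858334852073), array([-25.,  32., -25.,  78.,  13.,  73.,  26.]), [9, 6, 3, 5], np.float64(22.18711610066164), np.float64(28.778071574893705), np.float64(3.6871230508335667e-08), np.float64(9.844245299875759), array([ 14.,  47., -14.,  85.,  14.,  49.,  46.]), array([-1.2000000e-01,  1.2109716e-17,  3.0000000e-01]), [[-4.8, 22.1, -27.7, 121.8, 166.9, 46.4, 36.1], [-45.1, 25.4, -4.3, 95.2, 74.0, 43.7, 28.8]])
270
```

```bash
cat > chk.py <<'E'
from plan2 import *
def clear(q,poses):
    P,R,_=fkj(q);o=[]
    lev=[W(-.075,y,.325) for y in np.linspace(-.22,-.13,6)]+[W(-.075*u,-.13,.195+.13*u) for u in np.linspace(0,1,8)]+[W(0,y,.195) for y in np.linspace(-.118,-.03,5)]
    for Pb,Rb in poses:
        seq,_=interp(P,R,Pb,Rb)
        for a,b in seq:
            q=step(q,a,b,lam=1e-5,n=3);p,r,_=fkj(q)
            pts=[p-u*r[:,2]+v*r[:,0] for u,v in((-.008,0),(.05,0),(.1,0),(.2,0),(.3,0),(.13,.07))]
            dl=min(np.linalg.norm(x-y) for x in pts for y in lev)
            dh=9
            for x in pts:
                t=tf(x);d=np.array([max(-.045-t[0],t[0]-.15,0),max(abs(t[1])-.035,0),max(.16-t[2],t[2]-.23,0)]);dh=min(dh,np.linalg.norm(d))
            o.append((dl,dh,min(x[2] for x in pts)))
        P,R=Pb,Rb
    o=np.array(o);return o.min(0).round(3)
Va=np.array([11.4,40.0,-27.0,114.1,190.3,56.6,130.2]);Vb=np.array([-59.3,19.1,17.3,126.5,102.1,61.0,58.3])
R2=(W(-.12,0,.3),tiltR(50.1,60));HO=(np.array([.447,.31,.36]),tiltR(-165.8,0))
seq=[(W(-.09,0,.118),Rp),R2,fkj(Va)[:2],fkj(Vb)[:2],HO]
E
python3 -c "
from chk import *
for i in range(1,6):
    q=follow(q0,seq[:i-1])[0] if i>1 else q0
    print(i,clear(q,[seq[i-1]]),seq[i-1][0].round(3),seq[i-1][1][:,2].round(2),np.round(q))
show(*seq[0])
from h import *
for nm,a,z in(('bowl',(469,200),.055),('jar',(533,233),.12),('can',(512,200),.1)):print(nm,ray('scene',(a[0]/1.5625,a[1]/1.5625),z))
"
```

```text
1 [0.122 0.062 0.09 ] [0.483 0.052 0.118] [ 0.45  0.54 -0.71] [  5.  61.   3. 134. 228.  56. 104.]
2 [0.101 0.046 0.149] [0.464 0.029 0.3  ] [ 0.56  0.66 -0.5 ] [ 11.  55.   3. 138. 235.  54. 103.]
3 [0.086 0.093 0.313] [0.741 0.101 0.453] [ 0.94  0.33 -0.03] [ 27.  35.  -3. 137. 259.  56.  81.]
4 [0.158 0.228 0.454] [0.524 0.116 0.509] [ 0.91 -0.35 -0.21] [ -5.  38.   2. 115. 198.  63. 109.]
5 [0.235 0.193 0.352] [0.447 0.31  0.36 ] [-0. -0. -1.] [-29.  19. -26. 126. 100.  78.  63.]
n 2 d [ 0.0009  0.0015 -0.0635] rv [-0.02 -0.03 -0.03] q [  5.  61.   3. 134. 228.  56. 104.]
step [ 0.0005  0.0008 -0.0317] [-0.01 -0.01 -0.01]
bowl [0.38084803 0.49664827 0.055     ]
jar [0.63341477 0.44810081 0.12      ]
can [0.50151181 0.53793874 0.1       ]
```

```bash
python3 jog.py '[[0,0,-0.015,0,0,0],[0,0,-0.03,0,0,0],[0,0,-0.047,0,0,0],[0.001,0.001,-0.0635,0,0,0],[0.001,0.001,-0.0635,0,0,0]]'
python3 -c "
from chk import *
show(*R2)
for v in(None,(-.1,.04,.36,60),(-.08,.04,.38,65),(-.09,.02,.38,65)):
  q=follow(q0,[R2])[0]
  mid=[] if v is None else [(W(*v[:3]),tiltR(50.1,v[3]))]
  r=follow(q,mid+seq[2:]);print(v,clear(q,mid+[seq[2]]),np.round(r[0]),r[1:])
"
```

```text
t: 13.58
eef_pos: [0.482, 0.0504, 0.1201]
ee_rot: [[0.455, 0.765, 0.455], [0.542, -0.644, 0.541], [0.707, 0.001, -0.707]]
force: [1.0, -0.2, 0.1]
opening: 0.0701
grasp_force: 0.0
n 5 d [ 0.1076  0.     -0.1469] rv [ 0.15 15.   -0.06] q [ 11.  55.   3. 138. 235.  54. 102.]
step [ 0.0215  0.     -0.0294] [ 0.03  3.   -0.01]
None [0.086 0.093 0.313] [-21.  33. -33.  78.  18.  74.  49.] ([9, 15, 16], np.float64(4.514572097388424), np.float64(2.6923796464309883e-09), np.float64(0.31699414442077545), np.float64(7.583109243712272))
(-0.1, 0.04, 0.36, 60) [0.129 0.112 0.326] [-22.  33. -32.  78.  18.  74.  50.] ([2, 8, 15, 16], np.float64(2.8767969997063005), np.float64(5.570698937433338e-09), np.float64(0.3300000009846925), np.float64(9.083017839468425))
(-0.08, 0.04, 0.38, 65) [0.14  0.108 0.323] [-22.  33. -33.  78.  18.  74.  49.] ([3, 8, 15, 16], np.float64(2.8322795209721505), np.float64(3.691601344649635e-09), np.float64(0.32666666785275417), np.float64(8.259315059808358))
(-0.09, 0.02, 0.38, 65) [0.131 0.109 0.323] [-21.  33. -33.  78.  18.  74.  49.] ([3, 8, 15, 16], np.float64(3.6875818721330234), np.float64(4.205503216728089e-09), np.float64(0.3266666678829979), np.float64(8.8987365166046))
```

Go via (-0.09, 0.02, 0.38) tilted 65°, closing the fingers on the way.

```bash
python3 jog.py '[[0.018,0,-0.024,0,2.5,0],[0.036,0,-0.049,0,5,0],[0.054,0,-0.073,0,7.5,0],[0.072,0,-0.098,0.1,10,0],[0.09,0,-0.122,0.1,12.5,0],[0.108,0,-0.147,0.1,15,0],[0.108,0,-0.147,0.1,15,0]]' 0.0
python3 -c "
from chk import *
M=(W(-.09,.02,.38),tiltR(50.1,65))
show(*M)
r=follow(q0,[M]+seq[2:]);print(np.round(r[0]),r[1:])
"
```

```text
t: 14.17
eef_pos: [0.4648, 0.0302, 0.3018]
ee_rot: [[0.318, 0.767, 0.558], [0.382, -0.642, 0.665], [0.868, 0.002, -0.496]]
force: [0.8, -1.0, -1.3]
opening: -0.0004
grasp_force: 0.0
n 3 d [ 0.0822 -0.0199 -0.0139] rv [0.08 4.77 0.06] q [ 27.  35.  -4. 137. 258.  56.  81.]
step [ 0.0274 -0.0066 -0.0046] [0.03 1.59 0.02]
[-21.  33. -33.  78.  18.  74.  49.] ([3, 8, 15, 16], np.float64(3.6961679945846413), np.float64(4.213165329171442e-09), np.float64(0.32787954245816286), np.float64(8.901075542882353))
```

```bash
python3 jog.py '[[0.027,-0.007,-0.005,0,1.6,0],[0.055,-0.013,-0.009,0,3.2,0],[0.082,-0.02,-0.014,0,4.8,0],[0.082,-0.02,-0.014,0,4.8,0]]'
python3 -c "
from chk import *
show(*seq[2])
r=follow(q0,seq[2:]);print(np.round(r[0]),r[1:])
"
```

```text
t: 14.5
eef_pos: [0.4681, 0.068, 0.3796]
ee_rot: [[0.269, 0.769, 0.58], [0.325, -0.639, 0.697], [0.907, 0.001, -0.422]]
force: [0.1, 0.6, -1.2]
opening: -0.0002
grasp_force: 0.0
n 8 d [0.1505 0.1887 0.1498] rv [-34.85  14.42 -20.14] q [ 24.  26.  -7. 135. 259.  57.  70.]
step [0.0188 0.0236 0.0187] [-4.36  1.8  -2.52]
[-21.  33. -33.  78.  18.  74.  49.] ([8, 15, 16], np.float64(7.049341873648473), np.float64(4.146892896220729e-09), np.float64(0.359999999919717), np.float64(8.838266868926183))
```

```bash
python3 jog.py '[[0.019,0.024,0.019,-4.4,1.8,-2.5],[0.038,0.047,0.037,-8.7,3.6,-5],[0.056,0.071,0.056,-13.1,5.4,-7.6],[0.075,0.094,0.075,-17.4,7.2,-10.1],[0.094,0.118,0.094,-21.8,9,-12.6],[0.113,0.142,0.112,-26.1,10.8,-15.1],[0.132,0.165,0.131,-30.5,12.6,-17.6],[0.15,0.189,0.15,-34.8,14.4,-20.1],[0.15,0.189,0.15,-34.8,14.4,-20.1]]'
python3 -c "
from chk import *
show(*seq[3])
r=follow(q0,seq[3:]);print(np.round(r[0]),r[1:])
"
```

```text
t: 15.25
eef_pos: [0.7444, 0.1017, 0.4465]
ee_rot: [[-0.128, 0.309, 0.942], [0.461, -0.822, 0.333], [0.878, 0.477, -0.037]]
force: [-1.1, 1.6, -0.2]
opening: -0.0001
grasp_force: 0.0
n 16 d [ 0.0903 -0.0502 -0.205 ] rv [-46.53   4.31  94.15] q [ -5.  39.   2. 114. 198.  63. 110.]
step [ 0.0056 -0.0031 -0.0128] [-2.91  0.27  5.88]
[-21.  33. -34.  78.  19.  74.  49.] ([16, 16], np.float64(7.370623318756685), np.float64(1.7060829213775042e-09), np.float64(0.3599999999214401), np.float64(7.544873004955235))
```

```bash
python3 jog.py '[[0.006,-0.003,-0.014,-3.1,0.3,6.3],[0.012,-0.007,-0.027,-6.2,0.6,12.6],[0.018,-0.01,-0.041,-9.3,0.9,18.8],[0.024,-0.013,-0.055,-12.4,1.2,25.1],[0.03,-0.017,-0.068,-15.5,1.4,31.4],[0.036,-0.02,-0.082,-18.6,1.7,37.7],[0.042,-0.023,-0.096,-21.7,2,43.9],[0.048,-0.027,-0.109,-24.8,2.3,50.2],[0.054,-0.03,-0.123,-27.9,2.6,56.5],[0.06,-0.033,-0.137,-31,2.9,62.8],[0.066,-0.037,-0.15,-34.1,3.2,69],[0.072,-0.04,-0.164,-37.2,3.4,75.3]]'
python3 -c "
from chk import *
show(*seq[3])
r=follow(q0,seq[3:]);print(np.round(r[0]),r[1:])
"
```

```text
t: 16.25
eef_pos: [0.5646, 0.1102, 0.4976]
ee_rot: [[-0.135, -0.241, 0.961], [-0.726, -0.636, -0.262], [0.674, -0.733, -0.089]]
force: [0.8, -0.1, -0.4]
opening: -0.0001
grasp_force: 0.0
n 3 d [ 0.0089 -0.0028 -0.0416] rv [-8.86  1.06 18.69] q [-25.  25. -22. 131. 118.  81.  70.]
step [ 0.003  -0.0009 -0.0139] [-2.95  0.35  6.23]
[-21.  33. -34.  78.  18.  74.  49.] ([3, 16], np.float64(10.935290383300014), np.float64(1.7023391060413184e-09), np.float64(0.3599999999199889), np.float64(7.563243231516196))
```

```bash
python3 jog.py '[[0.003,-0.001,-0.014,-3,0.4,6.2],[0.006,-0.002,-0.028,-5.9,0.7,12.5],[0.009,-0.003,-0.042,-8.9,1.1,18.7]]'
python3 -c "
from chk import *
show(*seq[4])
r=follow(q0,seq[4:]);print(np.round(r[0]),r[1:])
"
```

```text
t: 16.5
eef_pos: [0.5237, 0.1165, 0.5099]
ee_rot: [[-0.247, -0.325, 0.913], [-0.878, -0.323, -0.353], [0.41, -0.889, -0.206]]
force: [0.6, -1.1, -0.9]
opening: 0.0001
grasp_force: 0.0
n 16 d [-0.2124  0.0956 -0.1074] rv [-80.95  21.65  65.96] q [-29.  19. -26. 126. 100.  78.  63.]
step [-0.0133  0.006  -0.0067] [-5.06  1.35  4.12]
[-21.  33. -34.  78.  18.  74.  49.] ([16], np.float64(19.74953020730628), np.float64(1.7092508547068338e-09), np.float64(0.3599999999203726), np.float64(7.574719525747668))
```

```bash
python3 jog.py '[[-0.013,0.006,-0.007,-5.1,1.4,4.1],[-0.027,0.012,-0.013,-10.1,2.7,8.2],[-0.04,0.018,-0.02,-15.2,4.1,12.4],[-0.053,0.024,-0.027,-20.2,5.4,16.5],[-0.066,0.03,-0.034,-25.3,6.8,20.6],[-0.08,0.036,-0.04,-30.4,8.1,24.7],[-0.093,0.042,-0.047,-35.4,9.5,28.8],[-0.106,0.048,-0.054,-40.5,10.8,33],[-0.119,0.054,-0.06,-45.5,12.2,37.1],[-0.133,0.06,-0.067,-50.6,13.5,41.2],[-0.146,0.066,-0.074,-55.7,14.9,45.3],[-0.159,0.072,-0.081,-60.7,16.2,49.4]]'
python3 -c "
from chk import *
HH=(np.array([.447,.31,.25]),HO[1])
show(*HH)
r=follow(q0,[HH]);print(np.round(r[0]),r[1:])
"
```

```text
t: 17.5
eef_pos: [0.4662, 0.2615, 0.3965]
ee_rot: [[-0.853, -0.475, 0.216], [-0.52, 0.806, -0.284], [-0.039, -0.354, -0.934]]
force: [-1.0, -0.5, -1.4]
opening: 0.0002
grasp_force: 0.0
n 4 d [-0.0032  0.1     0.119 ] rv [-20.27   5.3   16.56] q [-28.  31. -31.  78.  35.  83.  58.]
step [-0.0008  0.025   0.0297] [-5.07  1.32  4.14]
[-21.  40. -33.  90.  24.  58.  43.] ([4], np.float64(38.05511202089602), np.float64(1.071383780957405e-09), np.float64(0.2499999998712279), np.float64(7.335187347701115))
```

```bash
python3 jog.py '[[-0.001,0.025,0.03,-5.1,1.3,4.1],[-0.002,0.05,0.06,-10.1,2.6,8.3],[-0.002,0.075,0.09,-15.2,4,12.4],[-0.003,0.1,0.119,-20.3,5.3,16.6],[-0.003,0.1,0.119,-20.3,5.3,16.6],[-0.003,0.1,0.119,-20.3,5.3,16.6]]'
python3 - <<'E'
from h import *
from plant import manip, optics
s=manip.read_state();print(np.round(s['joint_pos'],1))
w=optics.get_image('wrist');np.save('w6.npy',np.array((s,w),dtype=object),allow_pickle=True)
cv2.imwrite('pics/w6.png',cv2.resize(w['frame'][:,:,::-1],(800,600),interpolation=cv2.INTER_CUBIC))
E
```

```text
t: 18.0
eef_pos: [0.4478, 0.3074, 0.2504]
ee_rot: [[-0.969, -0.249, 0.002], [-0.249, 0.968, -0.006], [-0.001, -0.007, -1.0]]
force: [-0.1, 0.6, 1.4]
opening: -0.0002
grasp_force: 0.0
[-20.9  39.5 -32.9  90.2  24.5  57.7  43.2]
```

View pics/w6.png

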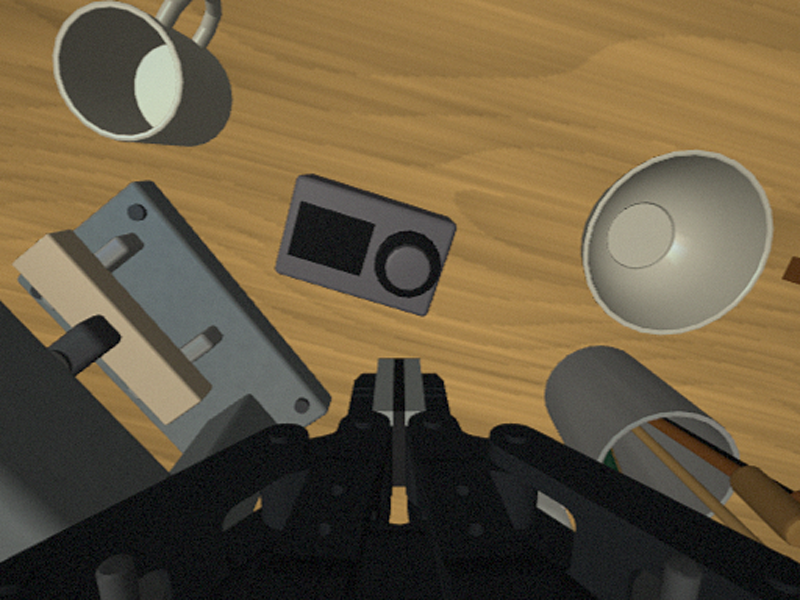

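The bar rests on the supports. The zero button is centred at (409,266) and about 48 px across, and the box's top corners are at (302,176), (456,220), (427,315) and (276,272).

```bash
python3 - <<'E'
from h import *
n=wcam('w6.npy');k=1.5625;W=lambda u,v:((u+.5)/k-.5,(v+.5)/k-.5)
q=np.array([ray(n,W(*a),.045) for a in((302,176),(456,220),(427,315),(276,272))]);print(q.mean(0),np.linalg.norm(q-np.roll(q,-1,0),axis=1))
for z in(.05,.055,.06,.065):
    b=ray(n,W(409,266),z);print(z,b,np.linalg.norm(ray(n,W(385,266),z)-ray(n,W(433,266),z)),np.linalg.norm(b[:2]-q.mean(0)[:2]))
R=np.array(np.load('w6.npy',allow_pickle=True)[0]['ee_rot'])
b=ray(n,W(409,266),.057);delta([b[0],b[1],.085],tiltR(np.degrees(np.arctan2(R[1,0],R[0,0])),0))
A=lambda u,v:(185+(u+.5)/7-.5,150+(v+.5)/7-.5);print([ray('side',A(117,268),z) for z in(.055,.06,.065)])
E
```

```text
[0.44204814 0.28037346 0.045     ] [0.11313457 0.07427672 0.11735202 0.07272312]
0.05 [0.44655768 0.31413761 0.05      ] 0.03489146181623288 0.0340639621413253
0.055 [0.44555344 0.31379839 0.055     ] 0.034372719788325026 0.03360823046179269
0.06 [0.44454919 0.31345918 0.06      ] 0.03385397776041728 0.033180113912790334
0.065 [0.44354494 0.31311996 0.065     ] 0.03333523573250942 0.0327806944747051
d [0.002  0.0069 0.1669] rv [-0.34  0.21  0.07] rows 5.0
[array([0.45156217, 0.32684046, 0.055     ]), array([0.449443  , 0.31953618, 0.06      ]), array([0.44732382, 0.31223191, 0.065     ])]
```

```bash
python3 jog.py '[[0,0.002,0.035,-0.1,0.1,0],[0.001,0.004,0.07,-0.2,0.1,0],[0.002,0.006,0.105,-0.3,0.2,0],[0.0025,0.007,0.14,-0.3,0.2,0],[0.0025,0.007,0.16,-0.3,0.2,0],[0.0025,0.007,0.167,-0.3,0.2,0],[0.0025,0.007,0.167,-0.3,0.2,0]]'
python3 jog.py '[[0,0,0.003,0,0,0],[0,0,0.006,0,0,0],[0,0,0.009,0,0,0],[0,0,0.011,0,0,0],[0,0,0.011,0,0,0]]'
python3 jog.py '[[0,0,0.002,0,0,0],[0,0,0.004,0,0,0],[0,0,0.004,0,0,0]]'
```

```text
t: 18.63
eef_pos: [0.4446, 0.3149, 0.0844]
ee_rot: [[-0.968, -0.25, 0.001], [-0.25, 0.968, 0.0], [-0.001, 0.0, -1.0]]
force: [-0.0, -0.7, 1.0]
opening: -0.0
grasp_force: 0.0
t: 19.05
eef_pos: [0.4448, 0.3145, 0.0731]
ee_rot: [[-0.969, -0.247, 0.0], [-0.247, 0.969, 0.002], [-0.001, 0.002, -1.0]]
force: [2.4, 0.3, 3.5]
opening: 0.0003
grasp_force: 1.2
t: 19.3
eef_pos: [0.4448, 0.3145, 0.069]
ee_rot: [[-0.969, -0.247, 0.001], [-0.247, 0.969, 0.003], [-0.001, 0.002, -1.0]]
force: [2.7, 0.3, 7.6]
opening: -0.0001
grasp_force: 3.8
```

```bash
python3 jog.py '[[0,0,0.001,0,0,0],[0,0,0.002,0,0,0],[0,0,0.002,0,0,0]]'; python3 jog.py '[[0,0,0.001,0,0,0],[0,0,0.0015,0,0,0],[0,0,0.0015,0,0,0]]'
```

```text
t: 19.55
eef_pos: [0.4449, 0.3146, 0.0685]
ee_rot: [[-0.969, -0.247, 0.002], [-0.247, 0.969, 0.003], [-0.002, 0.002, -1.0]]
force: [-3.2, -5.0, 39.1]
opening: -0.0
grasp_force: 19.4
t: 19.8
eef_pos: [0.445, 0.3148, 0.068]
ee_rot: [[-0.969, -0.247, 0.002], [-0.247, 0.969, 0.003], [-0.003, 0.002, -1.0]]
force: [-8.3, -8.3, 63.3]
opening: 0.0
grasp_force: 31.6
```

```bash
python3 jog.py '[[0,0,-0.01,0,0,0],[0,0,-0.04,0,0,0],[0,0,-0.08,0,0,0],[0,0,-0.12,0,0,0],[0,0,-0.16,0,0,0],[0,0,-0.2,0,0,0],[0,0,-0.24,0,0,0],[0,0,-0.28,0,0,0],[0,0,-0.32,0,0,0],[0,0,-0.36,0,0,0],[0,0,-0.36,0,0,0]]' 0.07
python3 -c "
from chk import *
for A in ((-.17,0,.45),(-.12,.05,.45),(-.1,-.05,.46)):
  L=ltail(0);L=[(W(*A),L[0][1])]+L[1:]
  r=follow(q0,L);print(A,np.round(r[0]),r[1:],clear(q0,L[:2]))
L=ltail(0);show(W(-.12,.05,.45),L[0][1])
"
```

```text
t: 20.72
eef_pos: [0.4447, 0.3145, 0.4317]
ee_rot: [[-0.969, -0.247, 0.005], [-0.246, 0.969, 0.007], [-0.007, 0.006, -1.0]]
force: [-0.3, 0.5, -0.2]
opening: 0.0697
grasp_force: 0.0
(-0.17, 0, 0.45) [ 16.  48. -18.  85.  17.  50.  43.] ([9, 6, 3, 5], np.float64(21.728870639845624), np.float64(3.2551288427782526e-08), np.float64(0.16999999977061597), np.float64(9.21615487650945)) [0.083 0.21  0.408]
(-0.12, 0.05, 0.45) [ 16.  48. -18.  85.  17.  50.  43.] ([8, 6, 3, 5], np.float64(21.721306797916142), np.float64(4.434374616778738e-08), np.float64(0.1699999997706821), np.float64(9.723525108465566)) [0.083 0.204 0.408]
(-0.1, -0.05, 0.46) [ 17.  48. -19.  85.  18.  50.  42.] ([8, 4, 3, 5], np.float64(21.618014882463427), np.float64(2.1083311676494478e-08), np.float64(0.16999999977161562), np.float64(7.228794225082133)) [0.083 0.211 0.408]
n 8 d [ 0.0807 -0.2406 -0.0203] rv [ 0.49  0.21 54.17] q [-21.  32. -36.  67.  18.  86.  50.]
step [ 0.0101 -0.0301 -0.0025] [0.06 0.03 6.77]
```

```bash
python3 jog.py '[[0.01,-0.03,-0.003,0,0,6.8],[0.02,-0.06,-0.005,0.1,0,13.5],[0.03,-0.09,-0.008,0.2,0.1,20.3],[0.04,-0.12,-0.01,0.2,0.1,27.1],[0.05,-0.15,-0.013,0.3,0.1,33.9],[0.061,-0.181,-0.015,0.4,0.2,40.6],[0.071,-0.211,-0.018,0.4,0.2,47.4],[0.081,-0.241,-0.02,0.5,0.2,54.2],[0.081,-0.241,-0.02,0.5,0.2,54.2]]'
python3 -c "
from chk import *
L=ltail(0);show(lg+.1*Z,L[1][1])
"
```

```text
t: 21.47
eef_pos: [0.4253, 0.055, 0.4452]
ee_rot: [[-0.758, 0.653, -0.005], [0.653, 0.758, -0.008], [-0.001, -0.009, -1.0]]
force: [1.3, -0.1, 0.0]
opening: 0.07
grasp_force: 0.0
n 6 d [-0.2285  0.0538  0.0289] rv [-0.54  0.06 -0.84] q [  3.  17. -22.  86.   7.  78.  29.]
step [-0.0381  0.009   0.0048] [-0.09  0.01 -0.14]
```

```bash
python3 jog.py '[[-0.038,0.009,0.005,-0.1,0,-0.1],[-0.076,0.018,0.01,-0.2,0,-0.3],[-0.114,0.027,0.014,-0.3,0,-0.4],[-0.152,0.036,0.019,-0.4,0,-0.6],[-0.19,0.045,0.024,-0.4,0.1,-0.7],[-0.2285,0.054,0.029,-0.5,0.1,-0.8],[-0.2285,0.054,0.029,-0.5,0.1,-0.8],[-0.2285,0.054,0.029,-0.5,0.1,-0.8]]'
python3 - <<'E'
from chk import *
import cv2
L=ltail(0);show(lg,L[1][1])
w=optics.get_image('wrist')
np.save('w7.npy',np.array((s,w),dtype=object),allow_pickle=True)
from h import wcam,proj,ray
n=wcam('w7.npy')
def pj(*a):
    return proj(n,W(*a))[0].round(0)
print('pred crossbar ends',pj(-.075,-.13,.325),pj(-.075,-.22,.325))
g=cv2.cvtColor(w['frame'],cv2.COLOR_RGB2GRAY)
# black crossbar: dark px profile along lines normal to it, near its middle and quarter
a,b=proj(n,W(-.075,-.13,.325))[0],proj(n,W(-.075,-.22,.325))[0];t=(b-a)/np.linalg.norm(b-a);nn=np.array([-t[1],t[0]])
for u in(.3,.5,.7,.85):
    c=a+(b-a)*u;v=[int(g[int(round((c+nn*k)[1])),int(round((c+nn*k)[0]))]) if 0<=(c+nn*k)[1]<384 and 0<=(c+nn*k)[0]<512 else -1 for k in range(-40,41,3)];print(u,c.round(),nn.round(2),v)
v=[];
for k in range(-40,150,6):
    c=a+t*k;v.append(int(g[int(np.clip(c[1],0,383)),int(np.clip(c[0],0,511))]))
print(v,np.linalg.norm(b-a))
E
```

```text
t: 22.13
eef_pos: [0.6362, -0.046, 0.4127]
ee_rot: [[-0.775, 0.632, -0.005], [0.632, 0.775, 0.003], [0.005, -0.001, -1.0]]
force: [-0.6, 1.0, -0.4]
opening: 0.0701
grasp_force: 0.0
n 3 d [-0.003  -0.0076  0.0967] rv [-0.05 -0.3   0.73] q [  7.  42. -19.  45.  13.  94.  45.]
step [-0.001  -0.0025  0.0322] [-0.02 -0.1   0.24]
pred crossbar ends [246. 135.] [245. 247.]
0.3 [245. 168.] [-1. -0.] [113, 112, 112, 117, 113, 118, 119, 115, 120, 0, 14, 9, 18, 26, 25, 18, 3, 24, 5, 107, 113, 114, 112, 101, 107, 105, 108]
0.5 [245. 191.] [-1. -0.] [113, 119, 114, 118, 119, 112, 112, 118, 113, 47, 10, 9, 22, 23, 26, 24, 19, 8, 5, 120, 116, 123, 108, 114, 107, 111, 106]
0.7 [245. 213.] [-1. -0.] [114, 115, 115, 111, 110, 117, 118, 123, 117, 93, 18, 9, 8, 17, 22, 25, 20, 12, 7, 118, 121, 122, 125, 117, 119, 116, 116]
0.85 [245. 230.] [-1. -0.] [125, 115, 110, 115, 123, 112, 120, 122, 115, 94, 8, 12, 14, 23, 22, 15, 24, 22, 13, 115, 116, 118, 124, 116, 123, 125, 102]
[119, 120, 118, 114, 106, 62, 102, 15, 18, 21, 29, 16, 4, 27, 19, 17, 21, 2, 16, 14, 19, 14, 19, 12, 9, 16, 53, 117, 125, 122, 115, 110] 112.1650340045069
```

The crossbar is within 1 mm of where the fit predicts it. Descend and grip it.

```bash
python3 jog.py '[[-0.001,-0.004,0.025,0,-0.1,0.3],[-0.003,-0.0076,0.05,0,-0.3,0.7],[-0.003,-0.0076,0.075,0,-0.3,0.7],[-0.003,-0.0076,0.0967,0,-0.3,0.7],[-0.003,-0.0076,0.0967,0,-0.3,0.7]]'
python3 jog.py '[[0,0,0,0,0,0],[0,0,0,0,0,0],[0,0,0,0,0,0],[0,0,0,0,0,0],[0,0,0,0,0,0]]' 0.0
python3 - <<'E'
from chk import *
P=np.array(s['eef_pos']);R=np.array(s['ee_rot']);print(tf(P),R[:,1]@fx)
th=np.radians(60)
for k in range(0,13):
    a=th-1.14*k/12;print(k,(R.T@(fx*(-.15*np.cos(a)+.15*np.cos(th))+Z*(.15*np.sin(a)-.15*np.sin(th)))).round(4).tolist())
E
```

```text
t: 22.6
eef_pos: [0.6307, -0.0524, 0.3161]
ee_rot: [[-0.769, 0.64, -0.002], [0.64, 0.769, -0.001], [0.001, -0.002, -1.0]]
force: [0.5, -0.5, 0.5]
opening: 0.0703
grasp_force: 0.0
t: 23.02
eef_pos: [0.6322, -0.0536, 0.32]
ee_rot: [[-0.768, 0.641, 0.003], [0.641, 0.768, -0.002], [-0.004, 0.0, -1.0]]
force: [-9.0, -3.8, 12.2]
opening: 0.0197
grasp_force: 58.4
[-0.07566767 -0.18216845  0.32003513] 0.9999998173182648
0 [0.0, 0.0, 0.0]
1 [0.0, -0.012, 0.0077]
2 [0.0001, -0.0232, 0.0165]
3 [0.0001, -0.0335, 0.0263]
4 [0.0002, -0.0428, 0.0371]
5 [0.0002, -0.0511, 0.0487]
6 [0.0003, -0.0582, 0.061]
7 [0.0003, -0.0642, 0.074]
8 [0.0004, -0.0689, 0.0874]
9 [0.0004, -0.0722, 0.1012]
10 [0.0005, -0.0743, 0.1153]
11 [0.0005, -0.075, 0.1296]
12 [0.0006, -0.0744, 0.1438]
```

```bash
python3 jog.py '[[0,-0.012,0.0077,0,0,0],[0,-0.0232,0.0165,0,0,0],[0,-0.0335,0.0263,0,0,0],[0,-0.0428,0.0371,0,0,0],[0,-0.0511,0.0487,0,0,0],[0,-0.0582,0.061,0,0,0],[0,-0.0642,0.074,0,0,0],[0,-0.0642,0.074,0,0,0]]'
```

```text
t: 23.68
eef_pos: [0.5918, -0.1026, 0.2439]
ee_rot: [[-0.768, 0.641, 0.004], [0.641, 0.768, -0.0], [-0.003, 0.002, -1.0]]
force: [2.3, 0.6, 4.2]
opening: 0.0203
grasp_force: 64.6
```

```bash
python3 jog.py '[[0,-0.0047,0.0134,0,0,0],[0,-0.008,0.0272,0,0,0],[0,-0.0101,0.0413,0,0,0],[0,-0.0108,0.0556,0,0,0],[0,-0.0105,0.066,0,0,0],[0,-0.0102,0.07,0,0,0],[0,-0.0102,0.072,0,0,0],[0,-0.0102,0.072,0,0,0],[0,-0.0102,0.072,0,0,0]]'
python3 - <<'E'
from chk import *
print(tf(s['eef_pos']),s['force'])
E
```

```text
t: 24.43
eef_pos: [0.5847, -0.1113, 0.1735]
ee_rot: [[-0.767, 0.641, 0.001], [0.641, 0.767, -0.003], [-0.003, -0.002, -1.0]]
force: [-12.6, -6.8, 12.9]
opening: 0.0199
grasp_force: 73.3
[-0.15042225 -0.18273433  0.17348143] [-12.56047318  -6.78646951  12.92611658]
```

```bash
python3 jog.py '[[0,0,0.002,0,0,0],[0,0,0.004,0,0,0],[0,0,0.005,0,0,0],[0,0,0.005,0,0,0],[0,0,0.005,0,0,0]]'
```

```text
t: 24.85
eef_pos: [0.5848, -0.1111, 0.1684]
ee_rot: [[-0.767, 0.641, 0.001], [0.641, 0.767, -0.003], [-0.003, -0.001, -1.0]]
force: [-10.6, -4.7, 9.5]
opening: 0.0203
grasp_force: 74.0
```

```bash
python3 - <<'E'
from chk import *
import cv2
s=manip.read_state();w=optics.get_image('wrist');np.save('w8.npy',np.array((s,w),dtype=object),allow_pickle=True)
from h import wcam,proj,I
n=wcam('w8.npy');g=cv2.cvtColor(w['frame'],cv2.COLOR_RGB2GRAY)
for a in(1.0,1.06,1.10,1.13):
    th=np.radians(60)-a;C=lambda y:W(-.15*np.cos(th),y,.195+.15*np.sin(th))
    print(a,'ends',proj(n,C(-.13))[0].round(1),proj(n,C(-.123))[0].round(1),'edges y-.145',proj(n,C(-.145)-.011*fx)[0].round(1),proj(n,C(-.145)+.011*fx)[0].round(1))
for r in range(60,200,6):print(r,g[r,200:312:4].tolist())
sc=optics.get_image('side');np.save('side8.npy',sc,allow_pickle=True);I['s8']=sc
for a in(1.0,1.06,1.13):
    th=np.radians(60)-a;C=lambda y:W(-.15*np.cos(th),y,.195+.15*np.sin(th));print(a,proj('s8',C(-.13))[0].round(1),proj('s8',C(-.175))[0].round(1),proj('s8',C(-.22))[0].round(1))
print('nose',[(z,proj('s8',W(-.011,0,z))[0].round(1)) for z in(.076,.079,.085,.107)])
E
```

```text
1.0 ends [256.  160.6] [256. 140.] edges y-.145 [225.  202.2] [286.8 202.3]
1.06 ends [255.5 156.2] [255.6 137.2] edges y-.145 [226.9 194.9] [284.1 195. ]
1.1 ends [256.  153.7] [256.1 135.5] edges y-.145 [228.8 190.6] [283.2 190.7]
1.13 ends [256.8 151.9] [256.8 134.4] edges y-.145 [230.4 187.7] [283.  187.7]
60 [111, 109, 124, 124, 121, 119, 117, 117, 131, 123, 118, 116, 121, 118, 121, 126, 127, 129, 130, 128, 115, 120, 126, 130, 123, 123, 120, 125]
66 [119, 126, 123, 123, 123, 117, 116, 128, 122, 120, 125, 115, 116, 122, 123, 127, 132, 135, 117, 124, 127, 126, 128, 125, 127, 120, 127, 121]
72 [128, 121, 123, 122, 121, 117, 117, 120, 125, 119, 126, 125, 124, 121, 130, 133, 126, 126, 127, 123, 118, 130, 124, 121, 123, 120, 126, 122]
78 [121, 126, 127, 123, 119, 112, 125, 130, 125, 127, 126, 122, 120, 137, 131, 123, 126, 125, 117, 122, 123, 120, 127, 124, 127, 127, 130, 129]
84 [129, 127, 126, 118, 116, 128, 125, 127, 130, 125, 123, 126, 130, 121, 125, 129, 122, 121, 125, 123, 121, 128, 127, 132, 130, 130, 128, 132]
90 [130, 119, 118, 121, 129, 127, 127, 122, 126, 122, 123, 124, 129,
[... 2079 characters left out ...]
 2, 126, 120, 119, 116, 109, 105, 116]
186 [153, 150, 153, 148, 147, 146, 146, 82, 15, 14, 25, 19, 26, 38, 33, 29, 12, 17, 5, 17, 2, 117, 113, 112, 108, 113, 124, 117]
192 [155, 152, 147, 144, 146, 144, 111, 105, 9, 9, 23, 24, 31, 27, 32, 23, 11, 14, 13, 16, 3, 114, 108, 109, 123, 119, 125, 124]
198 [150, 147, 144, 145, 144, 104, 114, 102, 15, 10, 16, 20, 37, 37, 28, 23, 21, 15, 5, 6, 11, 110, 126, 121, 121, 124, 117, 115]
1.0 [258.4 204.2] [270.5 206.1] [282.7 208.1]
1.06 [258.4 206.2] [270.4 208.2] [282.5 210.1]
1.13 [258.4 208.4] [270.3 210.4] [282.3 212.4]
nose [(0.076, array([235.7, 204.7])), (0.079, array([235.7, 204.1])), (0.085, array([235.7, 203. ])), (0.107, array([235.6, 198.8]))]
```

The observed crossbar edges (columns 229–282 at row 186, end at row 150) match the prediction for 1.13 rad, so the lever is at its stop. I'll follow it back up.

```bash
python3 jog.py '[[0,-0.0006,-0.0142,0,0,0],[0,0.0001,-0.0285,0,0,0],[0,0.0022,-0.0426,0,0,0],[0,0.0055,-0.0564,0,0,0],[0,0.0102,-0.0698,0,0,0],[0,0.0162,-0.0828,0,0,0],[0,0.0233,-0.0951,0,0,0],[0,0.0316,-0.1067,0,0,0],[0,0.0409,-0.1175,0,0,0],[0,0.0512,-0.1273,0,0,0],[0,0.0624,-0.1361,0,0,0],[0,0.0700,-0.1410,0,0,0]]'
python3 jog.py '[[0,0,0,0,0,0],[0,0,0,0,0,0],[0,0,0,0,0,0],[0,0,0,0,0,0],[0,0,0,0,0,0],[0,0,0,0,0,0]]' 0.075
python3 jog.py '[[0,0,-0.02,0,0,0],[0,0,-0.045,0,0,0],[0,0,-0.07,0,0,0],[0,0,-0.1,0,0,0],[0,0,-0.13,0,0,0],[0,0,-0.13,0,0,0],[0,0,-0.13,0,0,0]]'
python3 - <<'E'
from chk import *
import cv2
from h import wcam,proj,I,ray
s=manip.read_state();w=optics.get_image('wrist');np.save('w9.npy',np.array((s,w),dtype=object),allow_pickle=True)
n=wcam('w9.npy');g=cv2.cvtColor(w['frame'],cv2.COLOR_RGB2GRAY)
for a in(0,.05,.1):
    th=np.radians(60)-a;C=lambda y:W(-.15*np.cos(th),y,.195+.15*np.sin(th));print(a,proj(n,C(-.175)-.011*fx)[0],proj(n,C(-.175)+.011*fx)[0])
r=int(proj(n,W(-.075,-.175,.325))[0][1]);print(r,[(c,int(g[r,c])) for c in range(200,300,3)])
b=optics.get_image('side');f=I['side']['frame'].astype(int);d=np.abs(b['frame'].astype(int)-f).sum(2)>90
ys,xs=np.where(d);print(len(xs),np.histogram2d(ys,xs,bins=[12,16],range=[[0,384],[0,512]])[0].astype(int))
cv2.imwrite('pics/side9.png',b['frame'][:,:,::-1])
E
```

```text
t: 25.95
eef_pos: [0.6293, -0.0606, 0.3134]
ee_rot: [[-0.765, 0.644, 0.005], [0.644, 0.765, -0.009], [-0.01, -0.004, -1.0]]
force: [-30.1, -25.5, 53.9]
opening: 0.02
grasp_force: 66.5
t: 26.45
eef_pos: [0.6298, -0.0563, 0.3085]
ee_rot: [[-0.768, 0.64, 0.002], [0.64, 0.768, -0.001], [-0.002, 0.001, -1.0]]
force: [-0.8, 0.8, 0.7]
opening: 0.0749
grasp_force: 0.0
t: 27.03
eef_pos: [0.6298, -0.056, 0.4394]
ee_rot: [[-0.768, 0.64, 0.005], [0.64, 0.768, -0.001], [-0.004, 0.002, -1.0]]
force: [0.3, 0.4, -1.3]
opening: 0.0747
grasp_force: 0.0
0 [246.6997373  182.32776654] [272.40784796 182.35365662]
0.05 [239.4392245  181.19386252] [264.78117157 181.21955514]
0.1 [232.63918812 180.00535123] [257.59678852 180.0308311 ]
182 [(200, 103), (203, 109), (206, 116), (209, 111), (212, 110), (215, 108), (218, 106), (221, 107), (224, 108), (227, 118), (230, 108), (233, 120), (236, 117), (239, 112), (242, 115), (245, 108), (248, 8), (251, 23), (254, 19), (257, 11), (260, 9), (263, 14), (266, 3), (269, 1), (272, 103), (275, 108), (278, 110), (281, 118), (284, 117), (287, 112), (290, 116), (293, 110), (296, 127), (299, 122)]
15588 [[  0  13 244  95   0   0   0   1   3   0   0   0   0   0   0   0]
 [  0  29 636 445  15 676 594 399  94 524   0   0   0   0   0   0]
 [  0   0 431 813 316 637 827 331 318  94   0   0   0   0   0   0]
 [  0   0 507 721 701 281   0   0 448  76   0   0   0   0   0   0]
 [  0   0 270 627 758 122   0   0 114   0   0   0   0   0   0   0]
 [  0  54 332 514 435   0   0   0   0   0   0   0   0   0   0   0]
 [  0  60 665 740  29   0   0 111   0   0   0   0   0   0   0   0]
 [  0  23 236 192   0   0   0   0   0   0   0   0   0   0   0   0]
 [  0   0   0   0   0   0   0   0  28   7   0   0   0   0   0   0]
 [  0   0   0   0   0   0   0   0   2   0   0   0   0   0   0   0]
 [  0   0   0   0   0   0   0   0   0   0   0   0   0   0   0   0]
 [  0   0   0   0   0   0   0   0   0   0   0   0   0   0   0   0]]
```

```bash
python3 - <<'E'
from chk import *
import cv2
from h import proj,I
b=cv2.imread('pics/side9.png')[:,:,::-1].astype(int);d=np.abs(b-I['side']['frame'].astype(int)).sum(2)>50
m=d[190:235,205:262];ys,xs=np.where(m)
print('changed',xs.min()+205,xs.max()+205,ys.min()+190,ys.max()+190)
for r in range(190,235,3):print(r,''.join('#' if v else '.' for v in d[r,205:262]))
for c in((-.075,.018,.079),(-.075,-.018,.079),(-.075,-.018,.055),(-.075,.018,.055)):print(c,proj('side',W(*c))[0].round(1))
E
```

```text
changed 228 245 194 217
190 .........................................................
193 .........................................................
196 .........................................................
199 .............................########....................
202 ...........................#########.#...................
205 ..........................#########......................
208 ........................##########.......................
211 .......................#########.........................
214 .......................###.....#.........................
217 .............................##..........................
220 .........................................................
223 .........................................................
226 .........................................................
229 .........................................................
232 .........................................................
(-0.075, 0.018, 0.079) [227.1 212.3]
(-0.075, -0.018, 0.079) [235.5 213.7]
(-0.075, -0.018, 0.055) [235.6 218.3]
(-0.075, 0.018, 0.055) [227.2 216.9]
```

The bar is still where the model puts it: its near corners show at about (228,212–217), against a predicted (227,212–217). The lever is up and the arm is clear, so I'll hand in.

```bash
python3 -c "
from plant import manip, optics
print(manip.hand_in())"
```

```text
the job is handed in; nothing more can be done
None
```

I laid the bar across the supports to within about 2 mm of centre, pressed and released the zero button, swung the lever down to its stop (1.13 rad in the camera image) and let it back up, then handed in at about 27 s of the 69 s; no verdict came back, and I had no direct reading of the nose load on the bar.

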